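Set out the leather bench for belt making

TASK

Set the bench out for making belts: lay the white punching board flat on the middle of the granite stone, lengthwise with it, and stand the steel strap-end punch upright on the middle of that board; its cutting edge must never touch the bare granite. Stand the wooden maul on its head on the bench beside the stone, opposite the middle of the short end that faces away from the burnishing machine and about 30 mm clear of it; stand the yellow wax tin midway in the gap between stone and burnisher, and the brown dye jar behind the burnisher (the side away from the robot), opposite the middle of its base and about 25 mm clear of it. Let go of everything and leave the black dye jar, the white thread spool and the blue glue can where they are.

Things in the scene. Friction and masses are not known exactly. Their poses are not given: they have to be found in the camera images.
- board: loose punching board, a plain white plastic slab 60 (its x) x 120 (its y) x 12 mm; origin at the centre of its underside, z up
- punch: loose strap-end punch of bright steel, 112 mm tall, standing on its cutting edge: a U-shaped blade 24 (its x) x 40 (its y) mm in plan and 30 mm high, above it a shoulder to 50 mm, then a round stem of 18 mm diameter from 50 to 100 mm, then a striking head of 23 mm diameter; origin on the stem's axis at the level of the cutting edge, z up along the stem; 0.25 kg
- maul: loose turned wooden maul 248 mm tall, standing on the flat end of its dark head with the lighter handle up: head 62 mm in diameter at most, up to z 130 mm, handle 30 mm in diameter from 163 to 236 mm; origin at the centre of the flat end it stands on, z up along the handle; 0.5 kg
- wax: loose round wax tin with a yellow lid, 56 mm in diameter, 32 mm high; origin at the centre of its underside, z up
- jar_brown: loose round jar of brown edge dye, orange-brown glass and cap, 44 mm in diameter, 62 mm high; origin at the centre of its underside, z up
- stone: fixed dark grey, light-flecked granite slab, 140 (its x) x 200 (its y) mm, top 30 mm above the bench; origin at its centre on the bench level, z up; it stands to the left or to the right of the burnisher and is turned by up to 0.12 rad; at yaw 0 its x points away from the robot and its y to the robot's left
- burnisher: fixed small green burnishing machine with a shaft along its y: base plate 80 (its x) x 100 (its y) x 10 mm, motor 68 mm in diameter (70 mm over its fins), top 97 mm above the bench, wooden drum and felt drum on the two shaft ends, 190 mm long overall along y and centred; origin at the centre of the base's underside, x points away from the robot (turned by up to 0.12 rad), z up
- jar_black: bystander: loose jar of black dye, the same shape as the brown one, black; origin at the centre of its underside
- spool: bystander: loose wooden spool of white thread standing upright, 44 mm in diameter, 56 mm high; origin at the centre of its underside
- can: bystander: loose blue glue can, 80 mm in diameter, 99 mm high, beyond the stations; origin at the centre of its underside
Not all that is in view belongs to the job. What is meant by the punch is not orange or purple, and is the smaller of those in its own colour.

How it is judged:
By the outcome, as a careful person would: the job done as asked, in the order asked, and still so for the second after the job is handed in, with the robot touching nothing.
It also fails if it takes over 136 s, if anything falls off the work surface, if the arm or the gripper's body presses on something with over 40 N, if the wrist force passes 120 N, or if a joint passes its speed limit or range.

ROBOT

A 6-joint arm with a two-finger parallel gripper is mounted at the origin on the work surface. World frame = base frame: x ahead of the robot, y to its left, z up, the work surface at z = 0. Lengths are in m, angles in rad, forces in N, time in s.
With the tool pointing down it reaches from about 0.35 to 0.775 m from the base axis. Payload 7.3 kg.
Tool frame: the origin (TCP) lies at the centre of the arm's flange, where the gripper is bolted on; the fingertips stand 178 mm ahead of it and the grasp point (between the pads) lies 159 mm ahead of it (tip_extent is the distance from the TCP to the fingertips, in m); z points along the fingers, y is the line along which they close (so a half turn about z gives the same grasp; the last joint's range is limited). The gripper opens to 92 mm and grips with 3 to 60 N. Pads are 19 mm wide; open, the fingers measure 130 mm over their backs; the gripper's body (75 mm by 190 mm) begins 47 mm behind the grasp point.
Start: joints at [1.112, 0.342, 1.524, -0, 1.275, -0.146], TCP at [0.162, 0.5, 0.405] pointing down, gripper open.
Joint ranges: [-2.53, 2.53], [-0.77, 2.02], [0.04, 2.7], [-1, 4.14], [0.28, 2.66], [-3.11, 3.11]. Speed limits (rad/s): [2.57, 2.57, 3.14, 3.14, 3.14, 3.14].

INTERFACE

Orientations are given as [roll, pitch, yaw] about the fixed x, y, z axes, in that order (R = Rz(yaw) Ry(pitch) Rx(roll)).
In Python, from cell import * gives the robot as it stands.
- The arm moves only by the tool arm_command, never from a script. Its arguments are lists of equal length, an entry for each row: "xyz": the shift along the world's x, y, z in mm, a list of three; "spin": the turn about the world's z in degrees. In form: {"xyz": [[tx, ty, tz], ...], "spin": [spin, ...]}. A call has 1 to 20 rows; each row shifts and turns the commanded pose from where the row before left it; what a row does not reach is not made up. A row lasts 1/10 s, in which the tool goes at most 50 mm and 8.59 degrees, less where a joint would pass 70% of its speed; a pose out of reach is approached as far as the arm can. A call with a gripper value outside its range is refused whole. "jaw" is the opening, from -1 (shut) to 1 (fully open), set as the call begins (left out, the last holds). The fingers move at their own pace and stop on an object; "squeeze" is the grip in N (left out, the last holds). Time passes only in rows, so rows that do not move let the fingers close. It gives the time, the measured TCP pose, the force, the opening and the grip force at its end, in the units of the state.
- observe(): the state, without advancing time (a new reading comes with each control period).
- read_camera(name): name is "scene" or "top" or "wrist"; returns a dict with "img" (420x560x3 uint8, red, green, blue), "depth" (420x560 float32, m along the optical axis (not along the pixel's ray), 0 where there is no reading), "fx", "fy", "cx", "cy" (pixels), "dist_coeffs" ([k1, k2, p1, p2, k3] as OpenCV has them; the pictures are not rectified), "world_from_camera" (4x4, takes a point from camera to world coordinates). Camera axes: x right, y up, looking along -z (the intrinsics and any distortion apply to the point x, -y, -z); pixel columns grow to the right and rows downward; lengths in m; the calibration is good to about 2 mm. A picture is of the moment at which its call begins.
- hand_in(): hands the job in; it is judged then, once.
The state is a dict: "time": time; "qpos": joint angles; "qvel": joint speeds; "joint_efforts": joint torques, N m; "tool_pos": TCP position; "tool_rot": TCP orientation; "contact_force": force on the tool from outside, world axes, zero at the start; "torque": the same for the moment, N m; "opening": finger opening in m; "grip_force": force on a finger pad.
Only numpy, scipy, OpenCV 4.12 (cv2) and the standard library are available. Lean on these libraries where they do the work, as an engineer would, in place of code of your own. Each camera call takes 0.05 s, during which the arm holds its last target. There are 200 camera calls.

## Working session

There is one attempt and no reset: what is moved stays moved. The work goes in short steps, Python scripts to look and compute and a tool call to move; the robot and the scene stay as the last step left them, time stands still between calls to the robot, and variables do not carry over. Pictures are saved under pics/ and viewed, at most 14 in all, crops included, and the job is handed in when it is done.

Besides the shell and the picture viewer there is one more tool, called in YAML: its name, and indented under it one key for each argument. arm_command: Moves the arm, as the interface text tells. Its arguments: {"type":"object","properties":{"xyz":{"type":"array","items":{"type":"array","items":{"type":"number"}}},"spin":{"type":"array","items":{"type":"number"}},"jaw":{"type":"number"},"squeeze":{"type":"number"}},"required":["xyz","spin"]}

```bash
ls; mkdir -p pics; cat > h.py <<'E'
from cell import *
import numpy as np, cv2
def cam(n):
    c=read_camera(n); c['K']=np.array([[c['fx'],0,c['cx']],[0,c['fy'],c['cy']],[0,0,1]]); c['D']=np.array(c['dist_coeffs'],float); c['T']=np.array(c['world_from_camera']); return c
def cloud(c):
    h,w=c['depth'].shape
    v,u=np.mgrid[:h,:w]
    p=cv2.undistortPoints(np.stack([u,v],-1).reshape(-1,1,2).astype(np.float64),c['K'],c['D']).reshape(h,w,2)
    d=c['depth'].astype(float)
    P=np.stack([p[...,0]*d,-p[...,1]*d,-d],-1)
    W=P@c['T'][:3,:3].T+c['T'][:3,3]
    W[d<=0]=np.nan
    return W
def save(n,img): cv2.imwrite('pics/'+n+'.png',img[...,::-1])
E
python3 - <<'E'
from h import *
import pickle
s=observe(); print(s)
for n in ('scene','top'):
    c=cam(n); save(n+'0',c['img']); pickle.dump(c,open(n+'0.pkl','wb')); W=cloud(c); print(n,c['T'].round(3).tolist(),c['fx'],c['D'],np.isnan(W[...,0]).mean())
E
```

```text
pics
{'time': 0.0, 'qpos': array([ 1.11202797e+00,  3.42733194e-01,  1.52504455e+00,  3.95539911e-06,
        1.27534889e+00, -1.45965890e-01]), 'qvel': array([ 1.23206087e-03, -2.23168149e-03,  1.21424148e-03,  3.92174823e-04,
        7.84337928e-04,  2.97387206e-05]), 'joint_efforts': array([-1.64331424e-03, -4.31237018e+01, -2.44217223e+01,  7.15607777e-02,
        5.60554233e-02, -1.31477846e-04]), 'tool_pos': array([0.16145736, 0.49941491, 0.40402969]), 'tool_rot': array([-3.14007553e+00, -2.26857006e-04,  2.82878886e+00]), 'contact_force': array([ 0.26363949, -0.44966905,  0.06911502]), 'torque': array([ 0.04703948,  0.02351448, -0.02666283]), 'grip_force': 0.0, 'opening': 0.09186719667567171}
scene [[0.412, -0.538, 0.735, 1.49], [0.911, 0.228, -0.343, -0.413], [0.017, 0.811, 0.585, 0.791], [0.0, 0.0, 0.0, 1.0]] 516.5930322204108 [0.01145642 0.         0.         0.         0.        ] 0.0040943877551020405
top [[-0.009, 0.984, -0.177, 0.413], [-1.0, -0.01, -0.004, 0.012], [-0.006, 0.177, 0.984, 0.944], [0.0, 0.0, 0.0, 1.0]] 397.34414572263637 [-0.00468968  0.          0.          0.          0.        ] 0.004034863945578232
```

View pics/scene0.png

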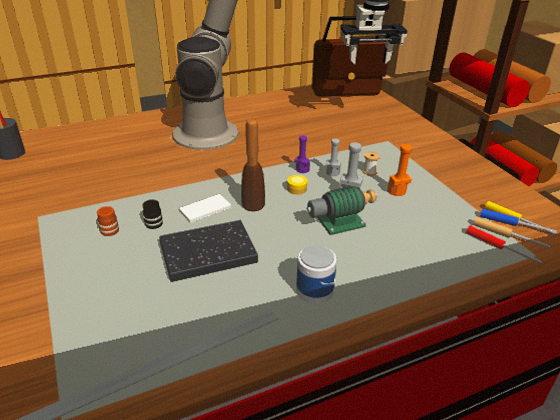

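View pics/top0.png

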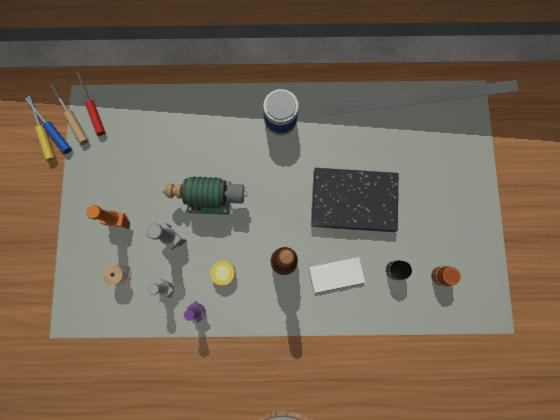

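The scene shows four punches. In top view they are the orange at (105,217), the purple at (195,312), the large steel at (165,235) and the small steel at (160,288). The small steel one, at scene (335,158), fits because it is the smaller of the two steel ones. The stone (355,200) is right of the burnisher (207,193), so the maul goes on the stone's right (−y) end. The brown jar is at (447,276) and the black jar at (400,270).

```bash
cat > m.py <<'E'
from h import *
import pickle
C=[pickle.load(open(n+'0.pkl','rb')) for n in ('top','scene')]
Ws=[cloud(c) for c in C]
boxes={'board':[(300,250,372,300),(172,190,238,225)],'stone':[(305,160,405,238),(150,215,265,282)],'burn':[(160,170,250,218),(300,180,380,235)],
'maul':[(265,240,305,290),(235,115,272,215)],'punch':[(143,272,180,302),(322,134,343,178)],'bigpunch':[(143,215,188,252),(338,140,366,190)],'wax':[(205,255,240,290),(283,170,312,198)],
'brown':[(430,260,465,290),(95,203,122,238)],'black':[(384,256,415,284),(140,197,165,230)],'spool':[(100,260,130,290),(360,148,382,176)],'can':[(255,80,305,140),(290,240,345,300)],'purple':[(180,298,210,325),(292,132,314,175)],'orange':[(80,200,135,232),(386,140,414,198)]}
for k,bs in boxes.items():
    for i,b in enumerate(bs):
        P=Ws[i][b[1]:b[3],b[0]:b[2]].reshape(-1,3); P=P[~np.isnan(P[:,0])]
        Z=P[P[:,2]>.005]; 
        if len(Z)<5: print(k,i,'none');continue
        zt=np.percentile(Z[:,2],97)
        T=Z[Z[:,2]>zt-.006]
        r=cv2.minAreaRect((T[:,:2]*1000).astype(np.float32))
        print(k,'ts'[i],'zt %.1f'%(zt*1e3),'top n%d'%len(T),'c',np.round(r[0],1),'sz',np.round(r[1],1),'a %.1f'%r[2],'mean',(T[:,:2].mean(0)*1e3).round(1),'floor %.1f'%(np.median(P[P[:,2]<.005][:,2])*1e3))
c=C[0]; im=c['img']
a=cv2.resize(im[205:325,85:235],None,fx=4,fy=4,interpolation=cv2.INTER_CUBIC); b=cv2.resize(C[1]['img'][130:230,280:420],(560,400),interpolation=cv2.INTER_CUBIC)
save('crop1',cv2.resize(C[1]['img'][125:205,285:420],None,fx=5.5,fy=5.5,interpolation=cv2.INTER_CUBIC))
E
python3 m.py
```

```text
board t zt 14.7 top n1319 c [ 409.9 -127.2] sz [ 60. 120.] a 10.9 mean [ 409.9 -126.9] floor 0.3
board s zt 30.0 top n61 c [ 522.7 -109.9] sz [53.4 20.6] a 65.4 mean [ 528.8 -104.9] floor 0.4
stone t zt 32.3 top n4815 c [ 584.5 -174.5] sz [199.5 139.8] a 85.6 mean [ 583.2 -174.3] floor 0.2
stone s zt 32.3 top n3403 c [ 548.6 -181.4] sz [207.7 219. ] a 85.7 mean [ 588.3 -183.5] floor 0.5
burn t zt 97.0 top n555 c [596.6 172.7] sz [89.1 42.8] a 89.3 mean [596.1 172. ] floor 0.8
burn s zt 95.5 top n307 c [602.3 166.7] sz [91.8 48.7] a 83.5 mean [602.1 166.6] floor 0.4
maul t zt 247.7 top n172 c [441.6  -5.8] sz [24.4 24.4] a 89.4 mean [441.6  -5.5] floor 0.4
maul s zt 242.4 top n82 c [445.5 -10.3] sz [24.5 26.5] a 19.5 mean [447.7 -11.3] floor -0.3
punch t zt 113.7 top n102 c [384.3 264.9] sz [20.2 21. ] a 0.1 mean [384.1 265. ] floor 0.9
punch s zt 110.6 top n38 c [386.5 260.9] sz [20.1 21.9] a 18.7 mean [387.4 259.8] floor -0.1
bigpunch t zt 158.5 top n194 c [499.  255.4] sz [31.6 28. ] a 89.6 mean [499.1 255. ] floor 0.8
bigpunch s zt 156.6 top n77 c [501.6 249.2] sz [29.1 32.3] a 79
[... 637 characters left out ...]
sz [44.1 41.4] a 89.7 mean [414.5 374.3] floor 1.0
spool s zt 58.0 top n107 c [450.6 321.1] sz [ 41.8 172.6] a 35.1 mean [419.9 365.6] floor 0.7
can t zt 100.7 top n765 c [790.   -1.6] sz [76.7 75.6] a 52.8 mean [789.3  -1.7] floor 0.2
can s zt 100.2 top n721 c [793.   -6.8] sz [76.4 76.4] a 65.1 mean [794.6  -7.8] floor 0.5
purple t zt 113.3 top n106 c [332.8 189.8] sz [21.9 20.5] a 2.9 mean [332.8 189.8] floor 0.8
purple s zt 111.6 top n35 c [332.8 186.7] sz [19.8 27.1] a 63.3 mean [334.7 185. ] floor -0.4
orange t zt 147.2 top n167 c [541.6 385.2] sz [28.4 27.3] a 88.1 mean [541.1 384.8] floor 1.1
orange s zt 145.5 top n64 c [543.3 380.9] sz [28.6 26.9] a 13.1 mean [544.9 379.6] floor 0.1
```

View pics/crop1.png

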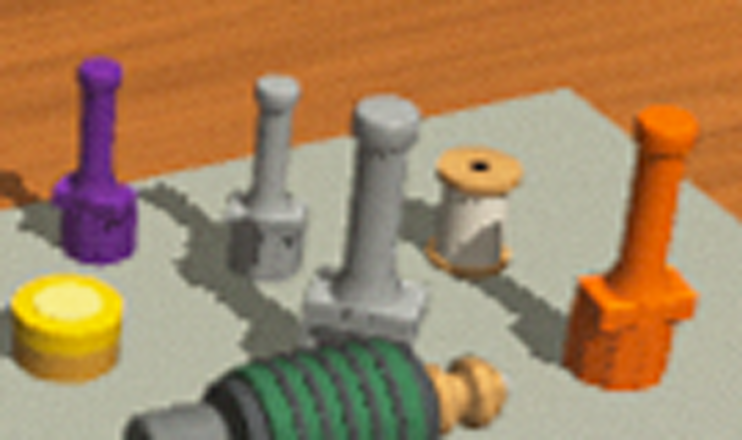

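The crop confirms the choice: the small steel punch at crop (275,130) measures about 112 mm tall, and its larger twin at (385,130) about 157 mm. I'll move over the area and take wrist views on the way.

arm_command:
  xyz:
    - [22, -23, 7]
    - [22, -23, 7]
    - [22, -23, 7]
    - [22, -23, 7]
    - [22, -23, 7]
    - [22, -23, 7]
    - [22, -23, 7]
    - [22, -23, 7]
    - [22, -23, 7]
    - [22, -23, 7]
    - [0, 0, 0]
    - [0, 0, 0]
  spin: [-6.1, -6.1, -6.1, -6.1, -6.1, -6.1, -6.1, -6.1, -6.1, -6.2, 0, 0]
  jaw: 1

```text
time: 1.3
tool_pos: [0.3817, 0.2692, 0.4744]
tool_rot: [-3.141, -0.0, 1.762]
contact_force: [0.0, -0.1, -0.0]
opening: 0.0915
grip_force: 0.0
```

```bash
python3 - <<'E'
from h import *
import pickle
s=observe(); print(s['tool_pos'],s['tool_rot'],s['qpos'])
c=cam('wrist'); save('w1',c['img']); pickle.dump(c,open('w1.pkl','wb')); print(c['T'].round(3).tolist(),c['fx'])
E
```

```text
[0.38168061 0.26921611 0.47435434] [-3.14068963e+00 -1.34601504e-04  1.76193193e+00] [4.49883594e-01 1.85632314e-01 1.54403394e+00 3.65736170e-04
 1.41276494e+00 2.58690225e-01]
[[0.982, -0.182, -0.052, 0.368], [0.189, 0.945, 0.269, 0.344], [-0.0, -0.274, 0.962, 0.454], [0.0, 0.0, 0.0, 1.0]] 316.64909045588234
```

View pics/w1.png

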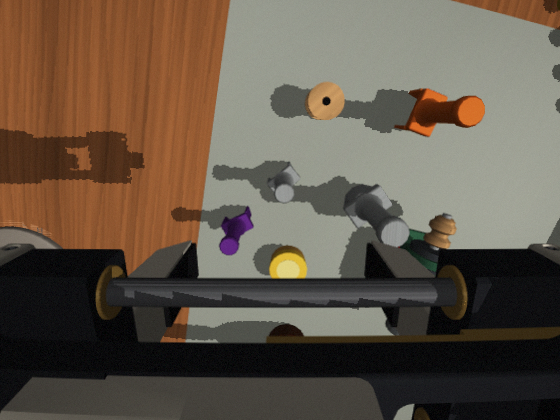

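The wrist view shows the small steel punch at (285,183) with its shoulder visible, the wax at (288,262), the purple punch at (235,235) and the large steel one at (380,215). Next I'll go over the board.

arm_command:
  xyz:
    - [2, -28, 0]
    - [2, -28, 0]
    - [2, -28, 0]
    - [2, -28, 0]
    - [2, -28, 0]
    - [2, -28, 0]
    - [2, -28, 0]
    - [2, -28, 0]
    - [2, -28, 0]
    - [2, -28, 0]
    - [2, -28, 0]
    - [2, -28, 0]
    - [2, -28, 0]
    - [2, -28, 0]
    - [0, 0, 0]
    - [0, 0, 0]
  spin: [0, 0, 0, 0, 0, 0, 0, 0, 0, 0, 0, 0, 0, 0, 0, 0]

```text
time: 2.95
tool_pos: [0.4096, -0.1217, 0.4743]
tool_rot: [-3.141, -0.001, 1.763]
contact_force: [0.6, 0.1, -0.1]
opening: 0.0917
grip_force: 0.0
```

```bash
cat > m2.py <<'E'
from h import *
import pickle,sys
s=observe(); print(s['tool_pos'].round(4),s['tool_rot'].round(4))
c=cam('wrist'); save('w2',c['img']); pickle.dump(c,open('w2.pkl','wb'))
def rects(c,tag,zs):
    W=cloud(c)
    for lo,hi,amin in zs:
        m=((W[...,2]>lo)&(W[...,2]<hi)).astype(np.uint8)
        n,l,st,ce=cv2.connectedComponentsWithStats(m)
        for i in range(1,n):
            if st[i,4]<amin: continue
            T=W[l==i]; r=cv2.minAreaRect((T[:,:2]*1000).astype(np.float32))
            if max(r[1])>250: continue
            print(tag,lo,'px',ce[i].round(),st[i,4],'c',np.round(r[0],1),'sz',np.round(r[1],1),'a %.1f'%r[2],'z %.1f'%(np.median(T[:,2])*1e3))
Z=[(.008,.018,150),(.026,.040,150),(.044,.054,25),(.055,.07,80),(.105,.12,40),(.15,.165,80),(.24,.255,80)]
for n in ('top0','w1','w2'): rects(pickle.load(open(n+'.pkl','rb')),n,Z)
E
python3 m2.py
```

```text
[ 0.4096 -0.1217  0.4743] [-3.1410e+00 -1.3000e-03  1.7632e+00]
top0 0.008 px [ 35. 111.] 159 c [818.4 612.2] sz [87.8 22.5] a 34.9 z 14.2
top0 0.008 px [210. 210.] 229 c [565.8 173.1] sz [30.9 99.2] a 8.3 z 10.1
top0 0.008 px [336. 275.] 1344 c [ 410.  -127.2] sz [ 60. 120.] a 10.7 z 11.5
top0 0.026 px [355. 199.] 4855 c [ 584.6 -174.5] sz [199.5 140. ] a 85.6 z 29.4
top0 0.026 px [222. 273.] 479 c [416.4 135. ] sz [53.4 53.7] a 44.4 z 32.2
top0 0.044 px [279. 127.] 43 c [758.9  -1.5] sz [18.  66.7] a 1.3 z 48.2
top0 0.044 px [120. 220.] 64 c [537.9 365.7] sz [12.1 31.3] a 80.3 z 52.3
top0 0.044 px [442. 276.] 36 c [ 406.2 -355.8] sz [16.7 37.3] a 84.1 z 48.6
top0 0.044 px [164. 288.] 40 c [385.  261.4] sz [23.3 15.9] a 15.7 z 47.1
top0 0.044 px [197. 310.] 39 c [334.7 187.8] sz [23.9 15.8] a 23.1 z 46.8
top0 0.055 px [112. 219.] 90 c [539.8 381. ] sz [26.8 33.4] a 78.2 z 60.0
top0 0.055 px [170. 237.] 207 c [498.5 255.3] sz [54.7 37.7] a 49.5 z 59.0
top0 0.055 px [402. 270.] 267 c [ 418.2 -263.9] sz [39.1 37.9] a 40.3 z 61.5
top0 0.055 px [112. 274.] 241 c [414.6 374.4] sz [43.4 41
[... 2548 characters left out ...]
[758.8 -17.6] sz [10.6 50.3] a 25.6 z 48.0
w2 0.044 px [270. 268.] 69 c [ 418.6 -252.4] sz [38.6 14.9] a 9.0 z 48.4
w2 0.044 px [249. 330.] 104 c [ 404.6 -358.4] sz [38.8 17.7] a 5.9 z 49.1
w2 0.055 px [ 7. 29.] 662 c [63.6 -9.3] sz [72.8 12.2] a 79.9 z 61.8
w2 0.055 px [468.  28.] 434 c [585.6  92.5] sz [26.4 53.9] a 46.6 z 64.8
w2 0.055 px [309. 102.] 81 c [427.5 -20.7] sz [17.4 53.7] a 43.2 z 62.5
w2 0.055 px [269. 273.] 211 c [ 417.8 -250.7] sz [36.3 13.6] a 10.3 z 60.8
w2 0.055 px [247. 337.] 291 c [ 404.9 -359.9] sz [38.9 19.8] a 8.2 z 61.3
w2 0.105 px [324.  92.] 442 c [438.7  -9.8] sz [38.8 49.9] a 43.3 z 115.7
w2 0.24 px [368.  67.] 1501 c [442.5  -6.3] sz [25.5 26.8] a 19.0 z 245.5
```

View pics/w2.png

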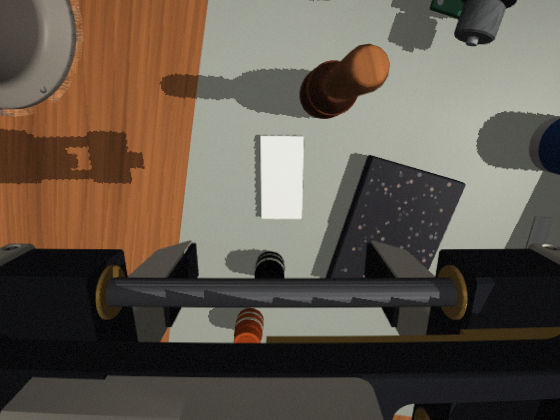

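In this wrist view the board is at (282,177), the stone at (397,215) and the maul's handle end at (368,67). Both views put the board at about (412,−128), top 11.5 mm, yaw 10.7°. Next I'll grasp the board.

arm_command:
  xyz:
    - [2, -6, -20]
    - [0, 0, -25]
    - [0, 0, -25]
    - [0, 0, -25]
    - [0, 0, -25]
    - [0, 0, -25]
    - [0, 0, -25]
    - [0, 0, -25]
    - [0, 0, -25]
    - [0, 0, -25]
    - [0, 0, -20]
    - [0, 0, -14]
    - [0, 0, -8]
    - [0, 0, -6]
    - [0, 0, 0]
    - [0, 0, 0]
  spin: [-0.3, 0, 0, 0, 0, 0, 0, 0, 0, 0, 0, 0, 0, 0, 0, 0]

```text
time: 4.6
tool_pos: [0.4118, -0.1283, 0.1822]
tool_rot: [3.141, 0.0, 1.758]
contact_force: [-0.4, -0.2, 0.0]
opening: 0.0919
grip_force: 0.0
```

arm_command:
  xyz:
    - [0, 0, 0]
    - [0, 0, 0]
    - [0, 0, 0]
    - [0, 0, 0]
    - [0, 0, 0]
    - [0, 0, 0]
    - [0, 0, 0]
    - [0, 0, 0]
  spin: [0, 0, 0, 0, 0, 0, 0, 0]
  jaw: -1
  squeeze: 25

```text
time: 5.4
tool_pos: [0.4115, -0.1285, 0.1818]
tool_rot: [3.141, 0.0, 1.757]
contact_force: [-0.7, -0.1, 2.6]
opening: 0.0599
grip_force: 25.0
```

arm_command:
  xyz:
    - [0, 0, 10]
    - [0, 0, 20]
    - [0, 0, 20]
    - [0, 0, 20]
    - [22, -6, 0]
    - [22, -6, 0]
    - [22, -6, 0]
    - [22, -6, 0]
    - [22, -6, 0]
    - [22, -6, 0]
    - [22, -6, 0]
    - [20, -5, 0]
    - [0, 0, 0]
    - [0, 0, -15]
    - [0, 0, -10]
    - [0, 0, -8]
    - [0, 0, 0]
  spin: [0, 0, 0, 0, -2.5, -2.5, -2.5, -2.5, -2.5, -2.6, 0, 0, 0, 0, 0, 0, 0]

```text
time: 7.1
tool_pos: [0.5848, -0.1752, 0.2175]
tool_rot: [-3.139, -0.001, 1.494]
contact_force: [0.1, -0.4, -0.8]
opening: 0.0596
grip_force: 25.0
```

```bash
cat > top.py <<'E'
from h import *
import pickle,sys
from m2r import rects
s=observe(); print(s['tool_pos'].round(4),s['tool_rot'].round(4))
for n in sys.argv[2:]:
    c=cam(n); save(n+sys.argv[1],c['img']); pickle.dump(c,open(n+sys.argv[1]+'.pkl','wb'))
    rects(c,n)
E
cat > m2r.py <<'E'
from h import *
Z=[(.008,.018,150),(.026,.0355,150),(.0365,.054,60),(.055,.07,80),(.105,.12,40),(.145,.165,40),(.24,.255,80)]
def rects(c,tag,zs=Z):
    W=cloud(c)
    for lo,hi,amin in zs:
        m=((W[...,2]>lo)&(W[...,2]<hi)&(W[...,0]>.3)).astype(np.uint8)
        n,l,st,ce=cv2.connectedComponentsWithStats(m)
        for i in range(1,n):
            if st[i,4]<amin: continue
            T=W[l==i]; r=cv2.minAreaRect((T[:,:2]*1000).astype(np.float32))
            if max(r[1])>250: continue
            print(tag,lo,'px',ce[i].round(),st[i,4],'c',np.round(r[0],1),'sz',np.round(r[1],1),'a %.1f'%r[2],'z %.1f'%(np.median(T[:,2])*1e3))
E
python3 top.py a wrist
```

```text
[ 0.5848 -0.1752  0.2175] [-3.1389e+00 -1.0000e-03  1.4935e+00]
wrist 0.008 px [22. 13.] 517 c [453.6 -33.2] sz [29.4  5.2] a 20.7 z 12.7
wrist 0.026 px [286. 143.] 33822 c [ 589.7 -128. ] sz [103.8 140.3] a 85.5 z 29.2
wrist 0.026 px [218. 324.] 503 c [ 539.6 -216.7] sz [21.9 16.1] a 84.5 z 29.2
wrist 0.026 px [344. 324.] 506 c [ 621.4 -222.6] sz [21.9 16.4] a 87.4 z 29.2
wrist 0.0365 px [281. 214.] 15848 c [ 586.2 -147.3] sz [66.  92.1] a 85.7 z 46.9
wrist 0.0365 px [281. 321.] 3209 c [ 581.6 -207. ] sz [20.6 59.9] a 85.4 z 46.7
wrist 0.055 px [202. 261.] 644 c [ 549.6 -161.9] sz [10.1 21.6] a 48.8 z 62.7
wrist 0.055 px [360. 261.] 636 c [ 620.4 -167.3] sz [21.5 10. ] a 31.3 z 62.7
wrist 0.105 px [ 19. 263.] 1443 c [ 510.5 -133.7] sz [15.  14.1] a 22.2 z 112.4
wrist 0.105 px [542. 264.] 1358 c [ 663.6 -145.8] sz [14.7 14.2] a 57.0 z 112.1
wrist 0.105 px [283. 265.] 5206 c [ 587.1 -141.3] sz [ 10.2 121.6] a 85.6 z 116.9
wrist 0.105 px [533. 320.] 1248 c [ 664.3 -164.6] sz [ 5.6 19.7] a 8.1 z 114.2
wrist 0.105 px [ 31. 322.] 1275 c [ 506.8 -154.9] sz [22.2  3.3] a 83.6 z 113.9
wrist 0.105 px [178. 325.] 604 c [ 553.2 -159.2] sz [23.1  2.4] a 83.2 z 112.9
wrist 0.105 px [385. 322.] 465 c [ 617.7 -162.8] sz [19.7  2. ] a 88.2 z 112.6
wrist 0.105 px [507. 410.] 659 c [ 661.2 -202.3] sz [14.  17.2] a 34.8 z 114.9
wrist 0.145 px [256. 391.] 26271 c [ 585.2 -152.4] sz [ 14.8 118.8] a 84.6 z 148.9
```

View pics/wrista.png

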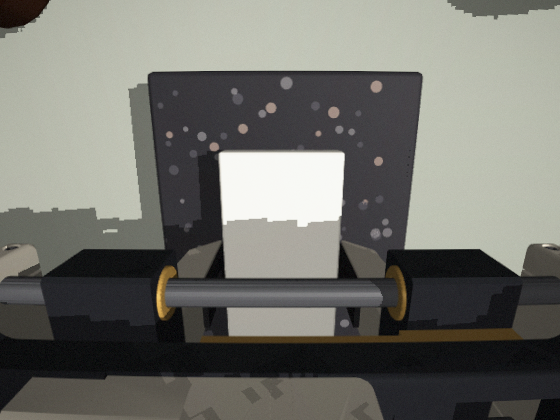

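```bash
python3 - <<'E'
from h import *
import pickle
W=cloud(pickle.load(open('wrista.pkl','rb')))
for r in (70,76,80,148,151,154,158,165,200,230,300,320,333): print(r,(W[r,281]*1e3).round(1),(W[r,310]*1e3).round(1))
E
```

```text
70 [ 5.922e+02 -7.230e+01 -5.000e-01] [ 6.089e+02 -7.370e+01  3.000e-01]
76 [591.7 -79.2  29.1] [605.9 -80.4  29.8]
80 [nan nan nan] [605.9 -82.2  29.5]
148 [ 588.9 -114.4   29.7] [nan nan nan]
151 [ 588.9 -114.7   42. ] [ 602.9 -115.8   42.4]
154 [ 588.8 -115.6   46.8] [ 602.5 -116.7   46.6]
158 [ 588.7 -117.6   46.4] [ 602.3 -118.6   46.8]
165 [ 588.4 -120.8   47.1] [ 602.1 -121.8   47.3]
200 [ 587.1 -137.9   46.8] [ 601.2 -138.9   47.1]
230 [ 585.9 -153.3   47. ] [ 600.4 -154.5   47. ]
300 [ 586.6 -146.5  121.7] [ 594.3 -146.9  122. ]
320 [ 581.7 -206.1   46.5] [ 597.7 -208.2   45.2]
333 [ 581.1 -214.1   47. ] [ 597.3 -216.2   46. ]
```

The board is held level over the stone. Its far edge is 38 mm inside the stone's edge, and 40 is wanted. I'll correct that by 1 mm and lower.

arm_command:
  xyz:
    - [1, -1, 0]
    - [0, 0, -2]
    - [0, 0, -2]
    - [0, 0, -1]
    - [0, 0, 0]
  spin: [0, 0, 0, 0, 0]

```text
time: 7.65
tool_pos: [0.5865, -0.1764, 0.2136]
tool_rot: [-3.141, -0.0, 1.494]
contact_force: [0.3, 0.3, -0.3]
opening: 0.0598
grip_force: 25.0
```

arm_command:
  xyz:
    - [0, 0, -1]
    - [0, 0, -0.5]
    - [0, 0, 0]
    - [0, 0, 0]
  spin: [0, 0, 0, 0]

```text
time: 8.05
tool_pos: [0.5865, -0.1765, 0.2123]
tool_rot: [3.141, 0.0, 1.494]
contact_force: [0.0, 0.6, 0.0]
opening: 0.0599
grip_force: 25.0
```

arm_command:
  xyz:
    - [0, 0, 0]
    - [0, 0, 0]
    - [0, 0, 0]
    - [0, 0, 0]
    - [0, 0, 5]
    - [0, 0, 20]
    - [0, 0, 30]
    - [0, 0, 40]
    - [0, 0, 40]
    - [0, 0, 40]
    - [0, 0, 40]
    - [0, 0, 40]
    - [0, 0, 0]
  spin: [0, 0, 0, 0, 0, 0, 0, 0, 0, 0, 0, 0, 0]
  jaw: 1

```text
time: 9.35
tool_pos: [0.5864, -0.1763, 0.4744]
tool_rot: [3.13, 0.004, 1.494]
contact_force: [-0.3, 0.1, -1.4]
opening: 0.0918
grip_force: 0.0
```

```bash
python3 top.py b wrist top|grep -E " 0.026|0.0365"; python3 - <<'E'
from h import *
import pickle
# punch shoulder fit
for n in ('top0','w1'):
    W=cloud(pickle.load(open(n+'.pkl','rb')))
    for lo,hi in ((.04,.053),(.1,.115)):
        m=(abs(W[...,0]-.386)<.035)&(abs(W[...,1]-.265)<.035)&(W[...,2]>lo)&(W[...,2]<hi)
        T=W[m]; r=cv2.minAreaRect((T[:,:2]*1000).astype(np.float32)); print(n,lo,len(T),np.round(r[0],1),np.round(r[1],1),round(r[2],1))
# burnisher base
for n in ('top0','scene0','w1'):
    W=cloud(pickle.load(open(n+'.pkl','rb')))
    m=(abs(W[...,0]-.598)<.07)&(abs(W[...,1]-.172)<.075)
    a=W[m&(W[...,2]>.006)&(W[...,2]<.013)]
    for T in (a,W[m&(W[...,2]>.08)]):
        if len(T)<20: continue
        r=cv2.minAreaRect((T[:,:2]*1000).astype(np.float32)); print(n,len(T),np.round(r[0],1),np.round(r[1],1),round(r[2],1))
E
```

```text
wrist 0.026 px [408.  35.] 194 c [764. -14.] sz [22.6 70.2] a 23.2 z 30.8
wrist 0.026 px [276. 166.] 10779 c [ 586.1 -175.5] sz [199.4 139.1] a 85.5 z 29.3
wrist 0.0365 px [414.  34.] 408 c [768.1 -17.9] sz [25.8 74.7] a 32.5 z 45.8
wrist 0.0365 px [163.  55.] 318 c [458.6 -15.2] sz [60.6 25.6] a 58.6 z 46.1
wrist 0.0365 px [278. 174.] 4058 c [ 587.2 -176.3] sz [119.1  60. ] a 85.5 z 41.3
wrist 0.0365 px [167. 237.] 174 c [ 423.5 -248.4] sz [12.3 38.6] a 77.3 z 42.8
top 0.026 px [332. 195.] 1829 c [ 587.2 -139.3] sz [128.1 140.2] a 85.3 z 29.4
top 0.026 px [222. 273.] 477 c [416.4 134.9] sz [53.6 53.5] a 45.1 z 32.1
top 0.0365 px [280. 127.] 82 c [764.2  -1.2] sz [77.  29.9] a 89.3 z 44.4
top 0.0365 px [343. 196.] 677 c [ 587.  -150.4] sz [71.2 60.2] a 86.0 z 41.5
top 0.0365 px [120. 221.] 78 c [538.3 369. ] sz [19.6 32.4] a 75.8 z 51.6
top 0.0365 px [165. 288.] 133 c [384.2 265. ] sz [39.8 25.9] a 48.6 z 41.9
top 0.0365 px [197. 311.] 141 c [333.  190.1] sz [39.7 25.3] a 37.3 z 41.7
top0 0.04 106 [383.8 264.5] [38.5 25.5] 54.2
top0 0.1 108 [384.3 264.8] [20.2 21.2] 0.1
w1 0.04 226 [385.7 265.7] [38.8 24.8] 50.3
w1 0.1 338 [386.  264.9] [22.5 22. ] 66.2
top0 254 [574.1 159.2] [ 67.6 122.5] 32.1
top0 1134 [596.  165.6] [135.2  59.7] 86.8
scene0 356 [602.9 167.6] [101.7  74.2] 86.8
scene0 579 [603. 156.] [117.4  52.9] 83.0
w1 142 [599.1 212.6] [20.9 24.8] 85.3
w1 337 [584.4 206.5] [26.8 25.7] 85.1
```

The board lies within 1 mm of the stone's centre and aligned with it. The punch is at (386,265) with its long side at about 51°. Next I'll go over it.

arm_command:
  xyz:
    - [-12.5, 27.6, 0]
    - [-12.5, 27.6, 0]
    - [-12.5, 27.6, 0]
    - [-12.5, 27.6, 0]
    - [-12.5, 27.6, 0]
    - [-12.5, 27.6, 0]
    - [-12.5, 27.6, 0]
    - [-12.5, 27.6, 0]
    - [-12.5, 27.6, 0]
    - [-12.5, 27.6, 0]
    - [-12.5, 27.6, 0]
    - [-12.5, 27.6, 0]
    - [-12.5, 27.6, 0]
    - [-12.5, 27.6, 0]
    - [-12.5, 27.6, 0]
    - [-12.5, 27.6, 0]
    - [0, 0, 0]
    - [0, 0, 0]
  spin: [5.3, 5.3, 5.3, 5.3, 5.3, 5.3, 5.3, 5.3, 5.3, 5.3, 5.3, 5.3, 5.3, 5.3, 5.3, 5.0, 0, 0]

```text
time: 11.25
tool_pos: [0.3862, 0.2653, 0.466]
tool_rot: [-3.14, -0.002, 2.969]
contact_force: [-0.4, -0.4, -0.6]
opening: 0.0916
grip_force: 0.0
```

arm_command:
  xyz:
    - [0, 0, -25]
    - [0, 0, -25]
    - [0, 0, -25]
    - [0, 0, -25]
    - [0, 0, -15]
    - [0, 0, 0]
    - [0, 0, 0]
  spin: [0, 0, 0, 0, 0, 0, 0]

```text
time: 11.95
tool_pos: [0.387, 0.2645, 0.3523]
tool_rot: [-3.141, -0.0, 2.967]
contact_force: [-0.2, 0.4, 0.7]
opening: 0.0919
grip_force: 0.0
```

```bash
python3 top.py c wrist | grep -E "^\[|0.0365|0.105"
```

```text
[0.387  0.2645 0.3523] [-3.1412e+00 -4.0000e-04  2.9667e+00]
wrist 0.0365 px [193. 157.] 802 c [333.6 191. ] sz [40.9 25.6] a 35.4 z 40.6
wrist 0.0365 px [279. 193.] 682 c [385.4 266. ] sz [39.9 25.6] a 50.4 z 40.8
wrist 0.0365 px [385. 200.] 113 c [404.2 363.1] sz [11.2 38.3] a 39.4 z 51.5
wrist 0.105 px [164. 169.] 835 c [334.1 190.9] sz [21.5 22.2] a 77.6 z 111.0
wrist 0.105 px [280. 220.] 739 c [385.3 265.5] sz [22.6 22. ] a 85.7 z 111.1
```

View pics/wristc.png

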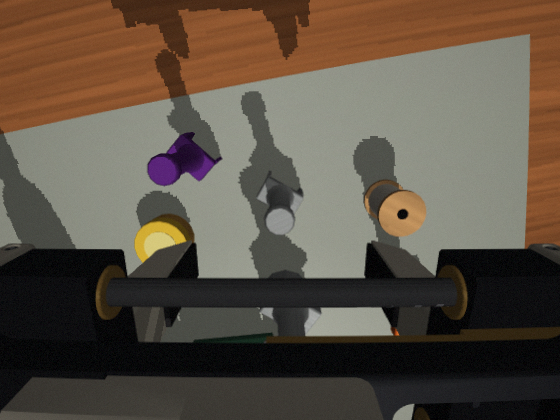

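The small steel punch stands centred at (280,215), with purple at (165,165) and the spool at (402,210). I'll descend onto its stem.

arm_command:
  xyz:
    - [-1.5, 1, -20]
    - [0, 0, -20]
    - [0, 0, -20]
    - [0, 0, -20]
    - [0, 0, -15]
    - [0, 0, -10]
    - [0, 0, -8]
    - [0, 0, 0]
    - [0, 0, 0]
  spin: [0, 0, 0, 0, 0, 0, 0, 0, 0]

```text
time: 12.9
tool_pos: [0.3853, 0.2662, 0.2398]
tool_rot: [3.141, 0.001, 2.968]
contact_force: [-0.1, -0.8, 0.5]
opening: 0.0919
grip_force: 0.0
```

arm_command:
  xyz:
    - [0, 0, 0]
    - [0, 0, 0]
    - [0, 0, 0]
    - [0, 0, 0]
    - [0, 0, 0]
    - [0, 0, 0]
    - [0, 0, 0]
    - [0, 0, 0]
    - [0, 0, 0]
    - [0, 0, 0]
  spin: [0, 0, 0, 0, 0, 0, 0, 0, 0, 0]
  jaw: -1
  squeeze: 20

```text
time: 13.9
tool_pos: [0.385, 0.2661, 0.2392]
tool_rot: [-3.141, -0.0, 2.968]
contact_force: [-0.2, 0.0, 0.5]
opening: 0.0215
grip_force: 20.0
```

arm_command:
  xyz:
    - [0, 0, 5]
    - [0, 0, 10]
    - [0, 0, 15]
    - [0, 0, 0]
  spin: [0, 0, 0, 0]

```text
time: 14.3
tool_pos: [0.3856, 0.2664, 0.2712]
tool_rot: [3.139, 0.003, 2.968]
contact_force: [0.6, 1.1, -2.3]
opening: 0.0208
grip_force: 20.0
```

```bash
python3 - <<'E'
from h import *
import pickle
s=observe(); print(s['tool_pos'],s['opening'],s['contact_force'])
c=cam('wrist'); pickle.dump(c,open('d.pkl','wb')); d=cam('scene')
a=cv2.resize(c['img'][120:340,170:390],(560,560)); b=cv2.resize(d['img'][80:205,285:345],(240,500)); b=np.pad(b,((0,60),(0,0),(0,0)))
save('d',np.hstack([a,b]))
E
```

```text
[0.38556333 0.26642984 0.27118472] 0.02084926506594781 [ 0.55794638  1.10338551 -2.34430804]
```

View pics/d.png

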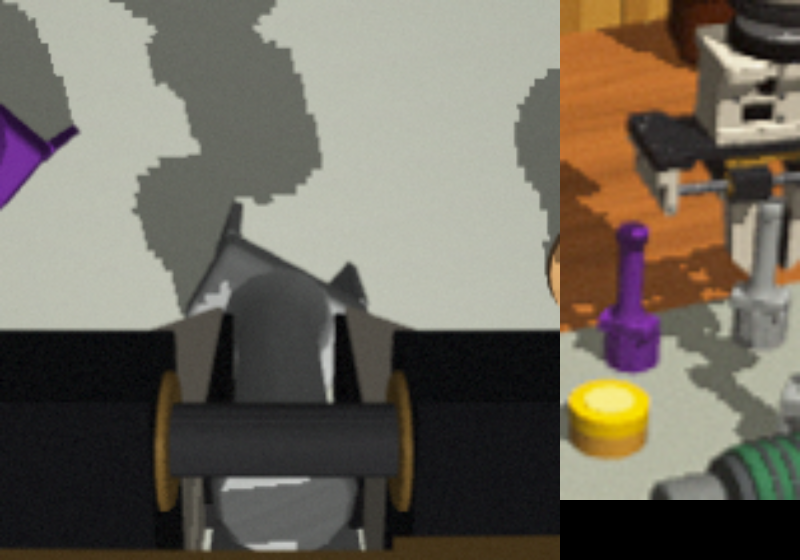

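The punch hangs upright between the fingers at crop (285,370), and the scene inset at (765,270) agrees. I'll firm the grip and watch the opening.

arm_command:
  xyz:
    - [0, 0, 15]
    - [0, 0, 25]
    - [0, 0, 25]
    - [0, 0, 25]
    - [0, 0, 0]
    - [0, 0, 0]
  spin: [0, 0, 0, 0, 0, 0]
  squeeze: 35

```text
time: 15.0
tool_pos: [0.3848, 0.266, 0.3584]
tool_rot: [-3.141, -0.0, 2.968]
contact_force: [0.6, -0.7, -2.9]
opening: 0.0206
grip_force: 35.0
```

```bash
cat > inhand.py <<'E'
from h import *
import sys
s=observe(); t=s['tool_pos']; print(t.round(4),s['tool_rot'].round(3),s['opening'],s['contact_force'].round(1))
for n in ('wrist','scene','top'):
    W=cloud(cam(n)); 
    for lo,hi in ((-.245,-.225),(-.225,-.20),(-.2,-.19)):
        m=(np.hypot(W[...,0]-t[0],W[...,1]-t[1])<.04)&(W[...,2]>t[2]+lo)&(W[...,2]<t[2]+hi)
        T=W[m]
        if len(T)<10: continue
        r=cv2.minAreaRect((T[:,:2]*1000).astype(np.float32)); print(n,lo,len(T),'off',np.round(np.array(r[0])-t[:2]*1e3,1),np.round(r[1],1),round(r[2],1),'zmin',((T[:,2].min()-t[2])*1e3).round(1))
E
python3 inhand.py
```

```text
[0.3848 0.266  0.3584] [-3.141 -0.     2.968] 0.020633381163094756 [ 0.6 -0.7 -2.9]
wrist -0.245 123 off [-5.7  5.1] [39.9 13.4] 57.4 zmin -240.8
wrist -0.225 386 off [-1.1  1.4] [40.4 22.5] 51.6 zmin -224.8
wrist -0.2 1107 off [-1.4  0.1] [38.4 24.7] 55.3 zmin -200.0
scene -0.245 68 off [ 2.9 -4.7] [37.  21.9] 63.4 zmin -240.1
scene -0.225 122 off [ 7.1 -6.8] [43.9 25.3] 72.0 zmin -224.9
scene -0.2 51 off [ 2.2 -6.5] [38.5 25.5] 57.9 zmin -199.9
```

arm_command:
  xyz:
    - [25, 0, 27]
    - [25, 0, 27]
    - [25, 0, 27]
    - [25, 0, 27]
    - [6.4, -27.6, 0]
    - [6.4, -27.6, 0]
    - [6.4, -27.6, 0]
    - [6.4, -27.6, 0]
    - [6.4, -27.6, 0]
    - [6.4, -27.6, 0]
    - [6.4, -27.6, 0]
    - [6.4, -27.6, 0]
    - [6.4, -27.6, 0]
    - [6.4, -27.6, 0]
    - [6.4, -27.6, 0]
    - [6.4, -27.6, 0]
    - [6.4, -27.6, 0]
    - [6.4, -27.6, 0]
    - [6.4, -27.6, 0]
    - [6.4, -27.6, 0]
  spin: [0, 0, 0, 0, 1.9, 1.9, 1.9, 1.9, 1.9, 1.9, 1.9, 1.9, 1.9, 1.9, 1.9, 1.9, 1.9, 1.9, 1.9, 1.9]

```text
time: 17.15
tool_pos: [0.5878, -0.1768, 0.4653]
tool_rot: [3.139, -0.002, -2.783]
contact_force: [0.2, 0.1, -2.4]
opening: 0.0208
grip_force: 35.0
```

arm_command:
  xyz:
    - [0, 0, 0]
    - [0, 0, -20]
    - [0, 0, -25]
    - [0, 0, -25]
    - [0, 0, -25]
    - [0, 0, -25]
    - [0, 0, -20]
    - [0, 0, -15]
    - [0, 0, 0]
    - [0, 0, 0]
  spin: [0, 0, 0, 0, 0, 0, 0, 0, 0, 0]

```text
time: 18.15
tool_pos: [0.5875, -0.1751, 0.3118]
tool_rot: [3.14, -0.001, -2.784]
contact_force: [0.0, -0.1, -2.0]
opening: 0.0204
grip_force: 35.0
```

```bash
python3 inhand.py; python3 top.py e wrist | grep -E " 0.026| 0.0365"
```

```text
[ 0.5875 -0.1751  0.3118] [ 3.140e+00 -1.000e-03 -2.784e+00] 0.020360473031295276 [ 0.  -0.1 -2. ]
wrist -0.245 120 off [-6.3  2.6] [39.9 13.5] 89.2 zmin -241.4
wrist -0.225 375 off [-0.4  1.4] [40.4 21.9] 82.0 zmin -224.2
wrist -0.2 1071 off [ 0.5 -0. ] [38.9 25.9] 87.0 zmin -200.0
scene -0.245 88 off [ 4.8 -7.5] [39.7 19.9] 62.0 zmin -240.3
scene -0.225 151 off [ 4.  -4.1] [37.9 28.7] 88.3 zmin -224.8
scene -0.2 103 off [ 2.1 -2. ] [39.2 27.2] 74.9 zmin -199.8
wrist 0.026 px [269. 169.] 20167 c [ 585.8 -176.3] sz [199.7 140. ] a 85.4 z 29.3
wrist 0.026 px [507. 115.] 550 c [450.3 -23. ] sz [61.8 27.4] a 23.3 z 32.0
wrist 0.0365 px [520. 115.] 1281 c [449.5 -22.9] sz [61.  27.5] a 19.7 z 45.7
wrist 0.0365 px [275. 198.] 8072 c [ 586.6 -175.8] sz [119.4  60.2] a 85.3 z 41.3
```

View pics/wriste.png

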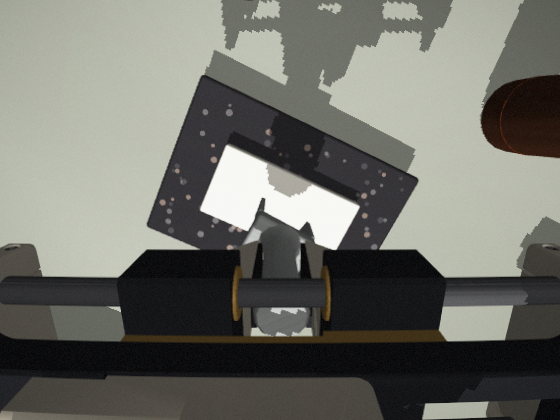

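The punch, seen at (280,280), hangs over the middle of the board, and the board at (285,195) is aligned with the stone. I'll lower it gently.

arm_command:
  xyz:
    - [-0.8, -0.8, -10]
    - [0, 0, -10]
    - [0, 0, -5]
    - [0, 0, -2]
    - [0, 0, -1]
    - [0, 0, 0]
    - [0, 0, 0]
  spin: [0, 0, 0, 0, 0, 0, 0]

```text
time: 19.05
tool_pos: [0.5867, -0.1763, 0.2845]
tool_rot: [-3.141, 0.0, -2.784]
contact_force: [0.0, 0.1, -2.8]
opening: 0.0205
grip_force: 35.0
```

arm_command:
  xyz:
    - [0, 0, -1]
    - [0, 0, 0]
    - [0, 0, 0]
  spin: [0, 0, 0]

```text
time: 19.35
tool_pos: [0.5866, -0.1763, 0.2833]
tool_rot: [-3.142, 0.0, -2.784]
contact_force: [0.4, 0.7, -2.5]
opening: 0.0207
grip_force: 35.0
```

arm_command:
  xyz:
    - [0, 0, -0.6]
    - [0, 0, 0]
    - [0, 0, 0]
  spin: [0, 0, 0]

```text
time: 19.65
tool_pos: [0.5866, -0.1763, 0.2826]
tool_rot: [3.142, 0.0, -2.784]
contact_force: [0.5, -0.8, -3.2]
opening: 0.0203
grip_force: 35.0
```

arm_command:
  xyz:
    - [0, 0, -0.7]
    - [0, 0, 0]
    - [0, 0, 0]
  spin: [0, 0, 0]

```text
time: 19.95
tool_pos: [0.5866, -0.1763, 0.2819]
tool_rot: [3.141, -0.0, -2.784]
contact_force: [0.4, -1.7, -3.1]
opening: 0.0204
grip_force: 35.0
```

arm_command:
  xyz:
    - [0, 0, -0.5]
    - [0, 0, 0]
    - [0, 0, 0]
  spin: [0, 0, 0]

```text
time: 20.25
tool_pos: [0.5866, -0.1763, 0.2814]
tool_rot: [3.142, 0.0, -2.784]
contact_force: [0.1, 0.4, -2.2]
opening: 0.0208
grip_force: 35.0
```

arm_command:
  xyz:
    - [0, 0, -0.5]
    - [0, 0, 0]
    - [0, 0, 0]
  spin: [0, 0, 0]

```text
time: 20.55
tool_pos: [0.5867, -0.1763, 0.2813]
tool_rot: [-3.141, 0.0, -2.784]
contact_force: [-0.4, -1.3, -0.5]
opening: 0.0209
grip_force: 35.0
```

Contact has begun, so I'll release and rise.

arm_command:
  xyz:
    - [0, 0, -0.3]
    - [0, 0, 0]
    - [0, 0, 0]
  spin: [0, 0, 0]

```text
time: 20.85
tool_pos: [0.5868, -0.1764, 0.2811]
tool_rot: [-3.141, 0.001, -2.784]
contact_force: [-0.2, 0.4, 2.6]
opening: 0.0204
grip_force: 35.0
```

arm_command:
  xyz:
    - [0, 0, 0]
    - [0, 0, 0]
    - [0, 0, 0]
    - [0, 0, 0]
    - [0, 0, 0]
    - [0, 0, 0]
    - [0, 0, 10]
    - [0, 0, 20]
    - [0, 0, 30]
    - [0, 0, 30]
    - [0, 0, 30]
    - [0, 0, 30]
    - [0, 0, 30]
    - [0, 0, 10]
    - [0, 0, 0]
  spin: [0, 0, 0, 0, 0, 0, 0, 0, 0, 0, 0, 0, 0, 0, 0]
  jaw: 1

```text
time: 22.35
tool_pos: [0.5865, -0.1762, 0.4724]
tool_rot: [-3.139, 0.003, -2.784]
contact_force: [0.5, -0.4, -0.8]
opening: 0.0916
grip_force: 0.0
```

```bash
python3 top.py f wrist | grep -E " 0.026| 0.0365|0.145"; python3 - <<'E'
from h import *
import pickle
W=cloud(pickle.load(open('wristf.pkl','rb')))
for lo,hi in ((.07,.1),(.139,.158)):
  m=(np.hypot(W[...,0]-.587,W[...,1]+.176)<.035)&(W[...,2]>lo)&(W[...,2]<hi);T=W[m];r=cv2.minAreaRect((T[:,:2]*1000).astype(np.float32));print(lo,len(T),r,T[:,2].max())
E
```

```text
wrist 0.026 px [279. 167.] 10746 c [ 586.2 -175.9] sz [199.4 140.3] a 85.4 z 29.3
wrist 0.026 px [538. 146.] 711 c [431.1 137.3] sz [28.6 54. ] a 17.6 z 31.3
wrist 0.026 px [334. 316.] 183 c [770.6 -15.9] sz [31.8 78.5] a 31.3 z 30.4
wrist 0.0365 px [262.  29.] 242 c [ 428.9 -260.1] sz [24.8 44.3] a 28.2 z 42.9
wrist 0.0365 px [430. 116.] 316 c [450.2 -22.6] sz [59.8 26.4] a 21.8 z 46.0
wrist 0.0365 px [280. 172.] 3277 c [ 587.  -175.1] sz [120.2  60.6] a 85.6 z 41.4
wrist 0.0365 px [336. 322.] 363 c [771.1 -16.1] sz [32.4 79.1] a 32.2 z 45.5
wrist 0.145 px [496. 117.] 276 c [446.7 -14.1] sz [26.1 13.2] a 27.0 z 155.9
wrist 0.145 px [280. 196.] 431 c [ 587.7 -175.8] sz [22.1 21.7] a 21.5 z 153.0
0.07 449 ((587.241455078125, -175.59703063964844), (40.675079345703125, 24.573177337646484), 83.11833953857422) 0.09982001733678736
0.139 434 ((587.7319946289062, -175.8160858154297), (22.08709144592285, 21.660263061523438), 21.53537940979004) 0.15533253096424648
```

The punch stands upright at the board's centre (587.5,−175.7), top at 153 mm. Next is the maul at (442.5,−6).

arm_command:
  xyz:
    - [-18, 21.3, 0]
    - [-18, 21.3, 0]
    - [-18, 21.3, 0]
    - [-18, 21.3, 0]
    - [-18, 21.3, 0]
    - [-18, 21.3, 0]
    - [-18, 21.3, 0]
    - [-18, 21.3, 0]
    - [0, 0, 0]
    - [0, 0, 0]
  spin: [-3.75, -3.75, -3.75, -3.75, -3.75, -3.75, -3.75, -3.75, 0, 0]

```text
time: 23.4
tool_pos: [0.4424, -0.0057, 0.4695]
tool_rot: [-3.141, -0.002, 2.977]
contact_force: [0.8, -0.7, -1.1]
opening: 0.0916
grip_force: 0.0
```

```bash
python3 top.py g wrist top| grep -E "^\[|0.24"
```

```text
[ 0.4424 -0.0057  0.4695] [-3.1415e+00 -1.9000e-03  2.9772e+00]
wrist 0.24 px [279. 230.] 1100 c [442.6  -5.6] sz [25.8 26.2] a 80.3 z 245.6
```

Centred. I'll descend and grasp.

arm_command:
  xyz:
    - [0, 0, -20]
    - [0, 0, -25]
    - [0, 0, -25]
    - [0, 0, -18]
    - [0, 0, -10]
    - [0, 0, -2]
    - [0, 0, 0]
    - [0, 0, 0]
  spin: [0, 0, 0, 0, 0, 0, 0, 0]

```text
time: 24.3
tool_pos: [0.443, -0.0061, 0.3714]
tool_rot: [3.142, 0.002, 2.975]
contact_force: [-0.1, 0.2, 0.7]
opening: 0.0916
grip_force: 0.0
```

arm_command:
  xyz:
    - [0, 0, 0]
    - [0, 0, 0]
    - [0, 0, 0]
    - [0, 0, 0]
    - [0, 0, 0]
    - [0, 0, 0]
    - [0, 0, 0]
    - [0, 0, 0]
    - [0, 0, 0]
    - [0, 0, 0]
  spin: [0, 0, 0, 0, 0, 0, 0, 0, 0, 0]
  jaw: -1
  squeeze: 40

```text
time: 25.3
tool_pos: [0.4426, -0.0059, 0.3706]
tool_rot: [-3.141, -0.0, 2.975]
contact_force: [-0.2, -0.7, -0.1]
opening: 0.0293
grip_force: 40.0
```

arm_command:
  xyz:
    - [0, 0, 5]
    - [0, 0, 10]
    - [0, 0, 20]
    - [0, 0, 25]
    - [0, 0, 25]
    - [0, 0, 10]
    - [0, 0, 0]
    - [0, 0, 0]
  spin: [0, 0, 0, 0, 0, 0, 0, 0]

```text
time: 26.1
tool_pos: [0.4424, -0.0058, 0.4647]
tool_rot: [3.141, -0.002, 2.975]
contact_force: [-1.1, 0.2, -5.3]
opening: 0.029
grip_force: 40.0
```

arm_command:
  xyz:
    - [0, -27.5, 0]
    - [0, -27.5, 0]
    - [0, -27.5, 0]
    - [0, -27.5, 0]
    - [0, -27.5, 0]
    - [0, -27.5, 0]
    - [0, -27.5, 0]
    - [0, -27.5, 0]
    - [0, -27.5, 0]
    - [0, -27.5, 0]
    - [0, -27.5, 0]
    - [0, -27.5, 0]
    - [21.8, 0, 0]
    - [21.8, 0, 0]
    - [21.8, 0, 0]
    - [21.8, 0, 0]
    - [21.8, 0, 0]
    - [21.8, 0, 0]
    - [0, 0, 0]
    - [0, 0, 0]
  spin: [0, 0, 0, 0, 0, 0, 0, 0, 0, 0, 0, 0, 0, 0, 0, 0, 0, 0, 0, 0]

```text
time: 28.1
tool_pos: [0.5738, -0.3359, 0.4631]
tool_rot: [3.14, -0.004, 2.976]
contact_force: [0.5, -0.1, -4.7]
opening: 0.0294
grip_force: 40.0
```

arm_command:
  xyz:
    - [0, 0, -20]
    - [0, 0, -25]
    - [0, 0, -20]
    - [0, 0, -10]
    - [0, 0, 0]
    - [0, 0, 0]
    - [0, 0, 0]
  spin: [0, 0, 0, 0, 0, 0, 0]

```text
time: 28.8
tool_pos: [0.5735, -0.336, 0.3922]
tool_rot: [-3.14, 0.002, 2.975]
contact_force: [0.9, 0.3, -4.8]
opening: 0.0292
grip_force: 40.0
```

```bash
cat > maul.py <<'E'
from h import *
s=observe(); t=s['tool_pos']; print(t.round(4),s['tool_rot'].round(3),s['contact_force'].round(1))
sc=np.array([.5861,-.1757]); a=np.deg2rad(-4.5); ex=np.array([np.cos(a),np.sin(a)]); ey=np.array([-np.sin(a),np.cos(a)])
for n in ('top','scene','wrist'):
    W=cloud(cam(n))
    for lo,hi in ((.01,.14),(.02,.06),(.09,.13),(.165,.19),(.242,.255)):
        m=(np.hypot(W[...,0]-.5735,W[...,1]+.336)<.045)&(W[...,2]>lo)&(W[...,2]<hi)
        m&=((W[...,:2]-sc)@ey<-.103)
        T=W[m]
        if len(T)<30: continue
        q=np.c_[2*T[:,:2],np.ones(len(T))]; s_=np.linalg.lstsq(q,(T[:,:2]**2).sum(1),rcond=None)[0]
        r=cv2.minAreaRect((T[:,:2]*1000).astype(np.float32)); print(n,lo,len(T),'circ',(s_[:2]*1e3).round(1),'R %.1f'%(1e3*np.sqrt(s_[2]+s_[0]**2+s_[1]**2)),'rect',np.round(r[0],1),np.round(r[1],1),'zmin %.1f'%(T[:,2].min()*1e3))
E
python3 maul.py
```

```text
[ 0.5735 -0.336   0.3922] [-3.140e+00  2.000e-03  2.975e+00] [ 0.9  0.3 -4.8]
top 0.01 642 circ [ 572.3 -331.6] R 25.9 rect [ 565.5 -325.4] [59.7 39.6] zmin 25.1
top 0.02 140 circ [ 573.4 -334.5] R 30.7 rect [ 565.4 -319.3] [62.2 29.9] zmin 25.1
top 0.09 252 circ [ 573.4 -333.9] R 26.8 rect [ 563.3 -324.7] [57.6 32.2] zmin 90.0
top 0.165 45 circ [ 570.7 -330.1] R 9.3 rect [ 567.  -324.7] [20.9  7.4] zmin 165.5
scene 0.01 1281 circ [ 577.4 -338.3] R 25.8 rect [ 585.7 -337.9] [43.8 62.3] zmin 23.3
scene 0.02 343 circ [ 574.9 -338.3] R 29.6 rect [ 589.6 -339.6] [62.1 34.6] zmin 23.3
scene 0.09 473 circ [ 575.7 -337.9] R 25.9 rect [ 584.6 -338. ] [41.6 57.7] zmin 90.0
scene 0.165 125 circ [ 578.1 -338.1] R 10.6 rect [ 584.8 -339.3] [27.4 15.2] zmin 165.4
scene 0.242 199 circ [ 571.8 -337.4] R 22.9 rect [ 582.5 -338.3] [64.3 15.3] zmin 242.1
wrist 0.01 2132 circ [ 571.1 -333.9] R 24.4 rect [ 566.8 -333.1] [61.4 45.9] zmin 28.1
wrist 0.02 197 circ [ 575.3 -334.7] R 31.2 rect [ 556.9 -331.1] [61.4 25.7] zmin 28.1
wrist 0.09 1016 circ [ 574.1 -334.4] R 26.6 rect [ 567.4 -333.2] [56.3 43.5] zmin 90.0
wrist 0.165 281 circ [ 573.3 -334.1] R 12.7 rect [ 565.4 -333.2] [28.8 11.5] zmin 165.1
wrist 0.242 1248 circ [ 579.1 -335.1] R 21.9 rect [ 570.8 -333.7] [48.1 24.2] zmin 242.0
```

arm_command:
  xyz:
    - [0, -1, -10]
    - [0, 0, -6]
    - [0, 0, -3]
    - [0, 0, -1]
    - [0, 0, 0]
    - [0, 0, 0]
  spin: [0, 0, 0, 0, 0, 0]

```text
time: 29.55
tool_pos: [0.5734, -0.3368, 0.3708]
tool_rot: [3.142, 0.0, 2.975]
contact_force: [-0.1, -0.3, -2.6]
opening: 0.0294
grip_force: 40.0
```

arm_command:
  xyz:
    - [0, 0, -0.8]
    - [0, 0, 0]
    - [0, 0, 0]
  spin: [0, 0, 0]

```text
time: 29.85
tool_pos: [0.5734, -0.3369, 0.3707]
tool_rot: [-3.141, 0.001, 2.975]
contact_force: [-1.8, 1.2, 3.7]
opening: 0.0295
grip_force: 40.0
```

arm_command:
  xyz:
    - [0, 0, -0.6]
    - [0, 0, 0]
    - [0, 0, 0]
  spin: [0, 0, 0]

```text
time: 30.15
tool_pos: [0.5734, -0.3369, 0.3707]
tool_rot: [-3.141, 0.002, 2.975]
contact_force: [-1.4, 1.5, 7.0]
opening: 0.0296
grip_force: 40.0
```

arm_command:
  xyz:
    - [0, 0, 0]
    - [0, 0, 0]
    - [0, 0, 0]
    - [0, 0, 0]
    - [0, 0, 0]
    - [0, 0, 10]
    - [0, 0, 20]
    - [0, 0, 30]
    - [0, 0, 30]
    - [0, 0, 10]
    - [0, 0, 0]
  spin: [0, 0, 0, 0, 0, 0, 0, 0, 0, 0, 0]
  jaw: 1

```text
time: 31.25
tool_pos: [0.5734, -0.3368, 0.4712]
tool_rot: [-3.14, 0.003, 2.975]
contact_force: [-0.2, 0.3, 0.0]
opening: 0.0918
grip_force: 0.0
```

arm_command:
  xyz:
    - [1.7, 28, 0]
    - [1.7, 28, 0]
    - [1.7, 28, 0]
    - [1.7, 28, 0]
    - [1.7, 28, 0]
    - [1.7, 28, 0]
    - [1.7, 28, 0]
    - [1.7, 28, 0]
    - [1.7, 28, 0]
    - [1.7, 28, 0]
    - [1.7, 28, 0]
    - [1.7, 28, 0]
    - [1.7, 28, 0]
    - [1.7, 28, 0]
    - [1.7, 28, 0]
    - [1.7, 28, 0]
    - [0, 0, 0]
    - [0, 0, 0]
  spin: [-5.3, -5.3, -5.3, -5.3, -5.3, -5.3, -5.3, -5.3, -5.3, -5.3, -5.3, -5.3, -5.3, -5.3, -5.3, -5.3, 0, 0]

```text
time: 33.05
tool_pos: [0.6005, 0.1115, 0.4675]
tool_rot: [-3.139, 0.001, 1.498]
contact_force: [0.3, -0.6, -0.1]
opening: 0.0917
grip_force: 0.0
```

```bash
python3 maul.py|grep -E "^\[|0.02 |0.242"; python3 - <<'E'
from h import *
import pickle
c=cam('wrist'); save('wh',c['img']); pickle.dump(c,open('wh.pkl','wb')); pickle.dump(cam('scene'),open('sh.pkl','wb'))
for n in ('wh','top0','sh'):
    W=cloud(pickle.load(open(n+'.pkl','rb')))
    m=(abs(W[...,0]-.598)<.075)&(abs(W[...,1]-.172)<.12)
    # ridge of the motor/shaft: per y-bin x-extent at z>.05
    T=W[m&(W[...,2]>.02)]; print(n,'y ext',np.percentile(T[:,1],[0.2,99.8])*1e3)
    for lo,hi in ((.0055,.0125),(.088,.1)):
        M=(m&(W[...,2]>lo)&(W[...,2]<hi)).astype(np.uint8)
        k,l,st,ce=cv2.connectedComponentsWithStats(M)
        for i in range(1,k):
            if st[i,4]<40: continue
            P=W[l==i]; r=cv2.minAreaRect((P[:,:2]*1000).astype(np.float32)); print(n,lo,st[i,4],ce[i].round(),np.round(r[0],1),np.round(r[1],1),round(r[2],1))
E
```

```text
[0.6005 0.1115 0.4675] [-3.139e+00  1.000e-03  1.498e+00] [ 0.3 -0.6 -0.1]
top 0.02 190 circ [ 572.2 -334.7] R 30.3 rect [ 564.4 -321. ] [61.4 31.6] zmin 20.1
top 0.242 148 circ [ 572.1 -334.5] R 8.9 rect [ 572.5 -334.9] [23.7 24.2] zmin 242.0
scene 0.02 423 circ [ 573.7 -338.4] R 29.4 rect [ 589.1 -339.8] [61.2 34.4] zmin 20.2
scene 0.242 80 circ [ 574.6 -338.3] R 9.1 rect [ 573.5 -338.8] [25.5 23.5] zmin 242.0
wh y ext [ 86.19048967 259.99626563]
wh 0.0055 159 [304. 124.] [635.2 170.5] [100.3   6.5] 87.9
wh 0.088 2950 [275. 130.] [598.7 172.5] [93.2 47.2] 89.8
top0 y ext [ 78.37749463 267.97917632]
top0 0.0055 237 [211. 210.] [566.  174.4] [ 33.6 101.1] 6.1
top0 0.088 741 [202. 190.] [596.6 172.9] [91.4 50.1] 86.1
sh y ext [ 66.90339245 260.11262521]
sh 0.0055 366 [340. 224.] [604.  167.7] [102.4  73.7] 86.0
sh 0.088 355 [343. 193.] [600.  167.9] [93.6 48.5] 85.5
```

View pics/wh.png

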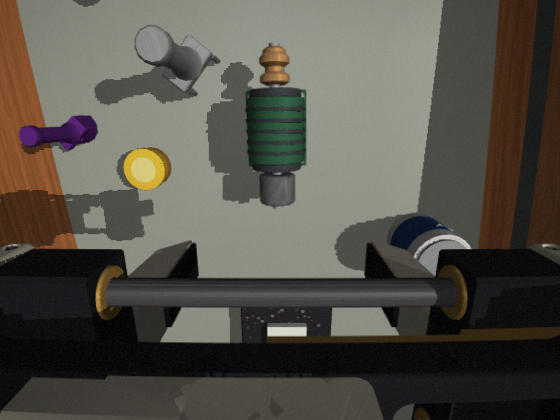

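The wrist view shows the burnisher from above: motor at (276,130), felt end at (278,190), wooden drum at (274,65), and the wax at (147,168). I'll fit the shaft axis for its yaw.

```bash
python3 - <<'E'
from h import *
import pickle
from scipy.optimize import least_squares
for n in ('wh','top0','sh'):
    W=cloud(pickle.load(open(n+'.pkl','rb')))
    A=W[(abs(W[...,0]-.598)<.05)&(abs(W[...,1]-.172)<.034)&(W[...,2]>.045)]
    B=W[(abs(W[...,0]-.598)<.03)&(W[...,1]>.085)&(W[...,1]<.115)&(W[...,2]>.045)]
    def f(p):
        o=[]
        for T,R in ((A,p[3]),(B,p[4])):
            dy=T[:,1]-.17; x=T[:,0]-p[0]+dy*np.tan(p[1]); o.append(np.hypot(x*np.cos(p[1]),T[:,2]-p[2])-R)
        return np.concatenate(o)
    s=least_squares(f,[.598,0,.062,.034,.018],loss='soft_l1',f_scale=.001)
    print(n,'x@y=.17 %.1f yaw %.2fdeg z %.1f R %.1f r %.1f'%(s.x[0]*1e3,np.degrees(s.x[1]),*(s.x[2:]*1e3)),len(A),len(B))
    T=W[(abs(W[...,0]-.598)<.075)&(abs(W[...,1]-.172)<.12)&(W[...,2]>.05)]; ys=np.sort(T[:,1]); print('ends',ys[3]*1e3,ys[-4]*1e3)
W=cloud(pickle.load(open('wh.pkl','rb')))
P=W[(abs(W[...,0]-.418)<.05)&(abs(W[...,1]-.134)<.05)&(W[...,2]>.026)]; print('wax',cv2.minAreaRect((P[:,:2]*1000).astype(np.float32)),np.median(P[:,2]))
E
```

```text
wh x@y=.17 555.5 yaw -0.48deg z 240.4 R 155.0 r 165.2 33249 845
ends 77.05416609510996 270.62436751553645
top0 x@y=.17 596.6 yaw -3.03deg z 62.3 R 33.9 r 21.3 941 267
ends 78.33224660410879 267.99102227311494
sh x@y=.17 1684.6 yaw -199.35deg z 247.7 R 1019.3 r 1005.2 729 856
ends 66.26138452687563 263.2936892670828
wax ((418.0165100097656, 134.9945526123047), (54.84762954711914, 55.522953033447266), 26.515474319458008) 0.031272445466401955
```

```bash
python3 - <<'E'
from h import *
import pickle
from scipy.optimize import least_squares
for n in ('wh','top0','scene0'):
    W=cloud(pickle.load(open(n+'.pkl','rb'))); W[W[...,2]>.105]=np.nan
    A=W[(abs(W[...,0]-.598)<.05)&(abs(W[...,1]-.172)<.034)&(W[...,2]>.045)]
    B=W[(abs(W[...,0]-.598)<.03)&(W[...,1]>.085)&(W[...,1]<.115)&(W[...,2]>.045)]
    def f(p):
        o=[]
        for T,R in ((A,p[3]),(B,p[4])):
            dy=T[:,1]-.17; x=T[:,0]-p[0]+dy*np.tan(p[1]); o.append(np.hypot(x*np.cos(p[1]),T[:,2]-p[2])-R)
        return np.concatenate(o)
    s=least_squares(f,[.598,0,.062,.034,.018],loss='soft_l1',f_scale=.001)
    print(n,'x@y=.17 %.1f yaw %.2fdeg z %.1f R %.1f r %.1f'%(s.x[0]*1e3,np.degrees(s.x[1]),*(s.x[2:]*1e3)),len(A),len(B))
    T=W[(abs(W[...,0]-.598)<.04)&(abs(W[...,1]-.172)<.12)&(W[...,2]>.03)]; ys=np.sort(T[:,1]); print('ends',ys[3]*1e3,ys[-4]*1e3)
E
```

```text
wh x@y=.17 598.5 yaw -2.91deg z 61.8 R 33.5 r 21.3 3592 845
ends 77.77382171218055 266.51087935790724
top0 x@y=.17 596.6 yaw -3.03deg z 62.3 R 33.9 r 21.3 941 267
ends 78.33224660410879 267.8508497315144
scene0 x@y=.17 597.2 yaw -3.28deg z 62.1 R 33.8 r 21.3 666 204
ends 73.93029547121849 258.3067907202893
```

The burnisher is at (598.4,172.4), yaw −3.0°. That gives targets of wax (593.7,0.8) and brown jar about (685,168). Next is the wax at (418,135).

arm_command:
  xyz:
    - [-18.2, 2.3, 0]
    - [-18.2, 2.3, 0]
    - [-18.2, 2.3, 0]
    - [-18.2, 2.3, 0]
    - [-18.2, 2.3, 0]
    - [-18.2, 2.3, 0]
    - [-18.2, 2.3, -20]
    - [-18.2, 2.3, -20]
    - [-18.2, 2.3, -25]
    - [-18.2, 2.3, -25]
    - [0, 0, -25]
    - [0, 0, 0]
    - [0, 0, 0]
  spin: [6, 6, 6, 6, 6, 6, 6, 6, 6, 6, 0, 0, 0]

```text
time: 34.6
tool_pos: [0.4191, 0.1338, 0.3549]
tool_rot: [3.141, 0.0, 2.542]
contact_force: [0.1, -1.0, -0.1]
opening: 0.0918
grip_force: 0.0
```

```bash
python3 top.py i wrist | grep -E "^\[| 0.026"
```

```text
[0.4191 0.1338 0.3549] [3.1412e+00 4.0000e-04 2.5417e+00]
wrist 0.026 px [483.  52.] 252 c [413.1 363.5] sz [16.1 35.6] a 70.0 z 31.0
wrist 0.026 px [280. 194.] 2440 c [418.1 134.7] sz [55.1 55. ] a 86.4 z 31.5
```

arm_command:
  xyz:
    - [-1, 1, -25]
    - [0, 0, -25]
    - [0, 0, -25]
    - [0, 0, -25]
    - [0, 0, -25]
    - [0, 0, -20]
    - [0, 0, -15]
    - [0, 0, -8]
    - [0, 0, -4]
    - [0, 0, 0]
    - [0, 0, 0]
  spin: [0, 0, 0, 0, 0, 0, 0, 0, 0, 0, 0]

```text
time: 35.75
tool_pos: [0.4181, 0.1352, 0.183]
tool_rot: [3.14, 0.001, 2.542]
contact_force: [-0.0, 0.5, -0.6]
opening: 0.0921
grip_force: 0.0
```

arm_command:
  xyz:
    - [0, 0, 0]
    - [0, 0, 0]
    - [0, 0, 0]
    - [0, 0, 0]
    - [0, 0, 0]
    - [0, 0, 0]
    - [0, 0, 0]
    - [0, 0, 0]
  spin: [0, 0, 0, 0, 0, 0, 0, 0]
  jaw: -1
  squeeze: 20

```text
time: 36.55
tool_pos: [0.4176, 0.1351, 0.1823]
tool_rot: [-3.142, -0.0, 2.543]
contact_force: [-1.1, -0.5, 3.1]
opening: 0.0551
grip_force: 20.0
```

arm_command:
  xyz:
    - [0, 0, 10]
    - [0, 0, 25]
    - [0, 0, 25]
    - [0, -22.4, 0]
    - [0, -22.4, 0]
    - [0, -22.4, 0]
    - [0, -22.4, 0]
    - [0, -22.4, 0]
    - [0, -22.4, 0]
    - [22, 0, 0]
    - [22, 0, 0]
    - [22, 0, 0]
    - [22, 0, 0]
    - [22, 0, 0]
    - [22, 0, 0]
    - [22, 0, 0]
    - [22, 0, 0]
    - [0, 0, 0]
    - [0, 0, 0]
  spin: [0, 0, 0, -6, -6, -6, -6, -6, -6, -6, -6, -6, -6, 0, 0, 0, 0, 0, 0]

```text
time: 38.45
tool_pos: [0.5932, 0.0008, 0.2421]
tool_rot: [-3.141, -0.0, 1.496]
contact_force: [0.1, 0.5, -1.3]
opening: 0.0551
grip_force: 20.0
```

arm_command:
  xyz:
    - [0, 0, -20]
    - [0, 0, -20]
    - [0, 0, -10]
    - [0, 0, -6]
    - [0, 0, -2]
    - [0, 0, 0]
    - [0, 0, 0]
  spin: [0, 0, 0, 0, 0, 0, 0]

```text
time: 39.15
tool_pos: [0.5939, 0.0007, 0.185]
tool_rot: [3.14, 0.0, 1.495]
contact_force: [0.5, -0.1, -0.3]
opening: 0.0553
grip_force: 20.0
```

arm_command:
  xyz:
    - [0, 0, -1.5]
    - [0, 0, -1]
    - [0, 0, 0]
    - [0, 0, 0]
  spin: [0, 0, 0, 0]

```text
time: 39.55
tool_pos: [0.5938, 0.0007, 0.1823]
tool_rot: [3.141, 0.0, 1.495]
contact_force: [-0.2, 0.9, 4.6]
opening: 0.0552
grip_force: 20.0
```

arm_command:
  xyz:
    - [0, 0, 0]
    - [0, 0, 0]
    - [0, 0, 0]
    - [0, 0, 0]
    - [0, 0, 5]
    - [0, 0, 20]
    - [0, 0, 30]
    - [0, 0, 40]
    - [0, 0, 40]
    - [0, 0, 40]
    - [0, 0, 30]
    - [0, 0, 0]
    - [0, 0, 0]
  spin: [0, 0, 0, 0, 0, 0, 0, 0, 0, 0, 0, 0, 0]
  jaw: 1

```text
time: 40.85
tool_pos: [0.5934, 0.0008, 0.3873]
tool_rot: [3.14, 0.0, 1.495]
contact_force: [-0.7, -0.1, 0.1]
opening: 0.0917
grip_force: 0.0
```

```bash
python3 top.py j wrist top| grep -E "^\[| 0.026| 0.055"
```

```text
[0.5934 0.0008 0.3873] [3.1403e+00 1.0000e-04 1.4954e+00]
wrist 0.026 px [13. 27.] 283 c [343.8 186.9] sz [45.9 19.7] a 66.5 z 31.6
wrist 0.026 px [435. 170.] 281 c [768.7   6.8] sz [78.6 31.9] a 67.4 z 30.9
wrist 0.026 px [282. 190.] 2013 c [595.    1.1] sz [54.9 54.4] a 84.7 z 31.5
wrist 0.026 px [286. 266.] 2714 c [592.4 -90.6] sz [ 30.2 138.8] a 85.5 z 29.0
wrist 0.026 px [246. 325.] 1147 c [ 536.  -167.8] sz [54.2 39.7] a 84.7 z 29.1
wrist 0.026 px [326. 321.] 906 c [ 636.8 -170.8] sz [44.6 38. ] a 86.3 z 29.2
wrist 0.055 px [269.  60.] 264 c [593.  128.3] sz [12.4 62.7] a 75.9 z 65.1
wrist 0.055 px [296.  92.] 84 c [614.5  99.5] sz [34.  7.] a 77.1 z 66.9
wrist 0.055 px [274. 114.] 104 c [593.4  81. ] sz [ 6.3 11.1] a 85.5 z 66.3
wrist 0.055 px [451. 174.] 608 c [770.4   8.9] sz [80.  34.2] a 63.1 z 62.7
wrist 0.055 px [286. 333.] 109 c [ 589.8 -160.1] sz [ 5.2 22.2] a 61.4 z 61.2
top 0.026 px [370. 201.] 2349 c [ 582.7 -198.7] sz [150.  140.4] a 86.0 z 29.3
top 0.055 px [113. 218.] 87 c [540.  381.1] sz [27.3 32. ] a 80.9 z 59.6
top 0.055 px [170. 237.] 201 c [498.9 255.7] sz [54.4 37.3] a 47.1 z 58.4
top 0.055 px [402. 270.] 269 c [ 418.6 -264.3] sz [38.2 38.5] a 22.2 z 61.5
top 0.055 px [112. 275.] 256 c [414.8 375. ] sz [42.7 42.6] a 54.9 z 56.7
top 0.055 px [451. 276.] 280 c [ 405.5 -369.6] sz [40.2 36.7] a 89.6 z 61.4
```

The wax stands at (595,1). Now for the brown jar at (407,−370).

arm_command:
  xyz:
    - [-23.3, 0, 0]
    - [-23.3, 0, 0]
    - [-23.3, 0, 0]
    - [-23.3, 0, 0]
    - [-23.3, -13, 0]
    - [-23.3, -27, 0]
    - [-23.3, -27, 0]
    - [-23.3, -27, 0]
    - [0, -28, 0]
    - [0, -28, 0]
    - [0, -28, 0]
    - [0, -28, 0]
    - [0, -28, 0]
    - [0, -28, 0]
    - [0, -28, 0]
    - [0, -28, 0]
    - [0, -28, 0]
    - [0, -25, 0]
    - [0, 0, 0]
    - [0, 0, 0]
  spin: [0, 0, 0, 0, 0, 0, 0, 0, 0, 0, 0, 0, 0, 0, 0, 0, 0, 0, 0, 0]

```text
time: 42.95
tool_pos: [0.407, -0.3702, 0.3852]
tool_rot: [-3.14, -0.003, 1.494]
contact_force: [0.2, 0.8, 0.2]
opening: 0.0917
grip_force: 0.0
```

```bash
python3 top.py k wrist| grep -E "^\[| 0.055"
```

```text
[ 0.407  -0.3702  0.3852] [-3.1395e+00 -2.7000e-03  1.4944e+00]
wrist 0.055 px [287.  85.] 1520 c [ 420.  -265.3] sz [38.2 38.1] a 60.7 z 61.5
wrist 0.055 px [430. 145.] 479 c [ 556.4 -331.3] sz [58.6 25.6] a 75.6 z 62.9
wrist 0.055 px [281. 199.] 1237 c [ 406.4 -370.8] sz [38.9 38.9] a 24.7 z 61.6
```

View pics/wristk.png

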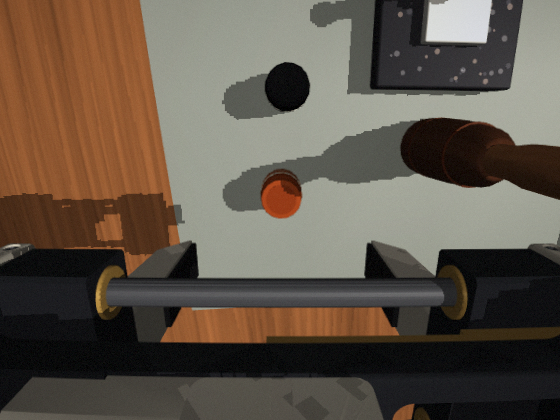

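The brown jar is centred at (281,195), the black jar is clear at (287,85) and the maul stands at (440,150). I'll descend and grip.

arm_command:
  xyz:
    - [-0.5, -0.5, -25]
    - [0, 0, -25]
    - [0, 0, -25]
    - [0, 0, -25]
    - [0, 0, -25]
    - [0, 0, -25]
    - [0, 0, -20]
    - [0, 0, -12]
    - [0, 0, -6]
    - [0, 0, 0]
    - [0, 0, 0]
  spin: [0, 0, 0, 0, 0, 0, 0, 0, 0, 0, 0]

```text
time: 44.1
tool_pos: [0.407, -0.3708, 0.1995]
tool_rot: [3.141, 0.001, 1.496]
contact_force: [0.4, -0.3, 0.5]
opening: 0.0915
grip_force: 0.0
```

arm_command:
  xyz:
    - [0, 0, 0]
    - [0, 0, 0]
    - [0, 0, 0]
    - [0, 0, 0]
    - [0, 0, 0]
    - [0, 0, 0]
    - [0, 0, 0]
    - [0, 0, 0]
    - [0, 0, 0]
  spin: [0, 0, 0, 0, 0, 0, 0, 0, 0]
  jaw: -1
  squeeze: 20

```text
time: 45.0
tool_pos: [0.4067, -0.3708, 0.1987]
tool_rot: [3.142, -0.0, 1.495]
contact_force: [-0.3, -0.3, -0.8]
opening: 0.0429
grip_force: 20.0
```

arm_command:
  xyz:
    - [0, 0, 8]
    - [0, 0, 20]
    - [0, 0, 30]
    - [0, 0, 30]
    - [0, 0, 30]
    - [0, 0, 30]
    - [0, 0, 20]
    - [0, 0, 0]
  spin: [0, 0, 0, 0, 0, 0, 0, 0]

```text
time: 45.8
tool_pos: [0.407, -0.371, 0.3702]
tool_rot: [3.137, 0.005, 1.495]
contact_force: [-0.2, -0.4, -1.5]
opening: 0.0434
grip_force: 20.0
```

arm_command:
  xyz:
    - [2.1, 28.3, 0]
    - [2.1, 28.3, 0]
    - [2.1, 28.3, 0]
    - [2.1, 28.3, 0]
    - [2.1, 28.3, 0]
    - [2.1, 28.3, 0]
    - [2.1, 28.3, 0]
    - [2.1, 28.3, 0]
    - [2.1, 28.3, 0]
    - [2.1, 28.3, 0]
    - [2.1, 28.3, 0]
  spin: [4.15, 4.15, 4.15, 4.15, 4.15, 4.15, 4.15, 4.15, 4.15, 4.15, 4.15]

```text
time: 46.9
tool_pos: [0.4294, -0.0582, 0.3658]
tool_rot: [-3.141, -0.002, 2.295]
contact_force: [-0.2, 0.3, -1.2]
opening: 0.0437
grip_force: 20.0
```

arm_command:
  xyz:
    - [23.2, 20.7, 0]
    - [23.2, 20.7, 0]
    - [23.2, 20.7, 0]
    - [23.2, 20.7, 0]
    - [23.2, 20.7, 0]
    - [23.2, 20.7, 0]
    - [23.2, 20.7, 0]
    - [23.2, 20.7, 0]
    - [23.2, 20.7, 0]
    - [23.2, 20.7, 0]
    - [23.2, 20.7, 0]
    - [0, 0, 0]
    - [0, 0, 0]
  spin: [4.15, 4.15, 4.15, 4.15, 4.15, 4.15, 4.15, 4.15, 4.15, 4.15, 4.15, 0, 0]

```text
time: 48.2
tool_pos: [0.6849, 0.1685, 0.3646]
tool_rot: [-3.141, -0.003, 3.089]
contact_force: [0.2, 0.0, -0.3]
opening: 0.0434
grip_force: 20.0
```

```bash
python3 - <<'E'
from h import *
import pickle
s=observe(); print(s['tool_pos'],s['tool_rot'])
c=cam('wrist'); save('wl',c['img'])
W=cloud(c); W[W[...,2]>.105]=np.nan
P=W[(abs(W[...,0]-.598)<.05)&(abs(W[...,1]-.172)<.034)&(W[...,2]>.045)]; print(len(P))
P=W[(abs(W[...,0]-.598)<.06)&(abs(W[...,1]-.172)<.1)&(W[...,2]>.03)]; r=cv2.minAreaRect((P[:,:2]*1000).astype(np.float32)); print(r)
P=W[(W[...,0]>.545)&(W[...,0]<.66)&(abs(W[...,1]-.172)<.07)&(W[...,2]>.006)&(W[...,2]<.0125)]; print(len(P),cv2.minAreaRect((P[:,:2]*1000).astype(np.float32)))
E
```

```text
[0.68486248 0.16848535 0.36455836] [-3.1407923  -0.0032653   3.08879595]
7483
((598.8242797851562, 172.53759765625), (189.8864288330078, 70.02815246582031), 86.89800262451172)
208 ((598.702880859375, 172.65806579589844), (98.41853332519531, 79.29740142822266), 86.9173583984375)
```

View pics/wl.png

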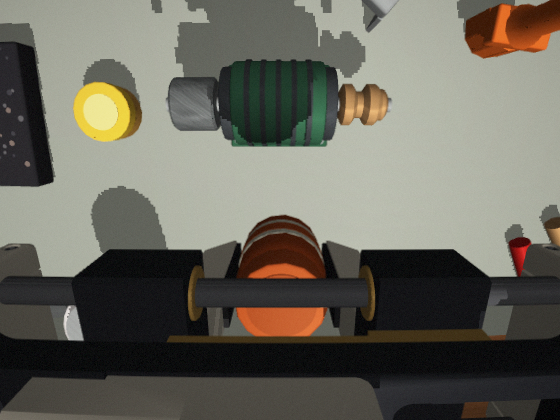

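The brown jar hangs at (283,270) behind the burnisher, opposite its middle at (280,105). I'll lower it.

arm_command:
  xyz:
    - [0.7, -0.6, -25]
    - [0, 0, -25]
    - [0, 0, -25]
    - [0, 0, -25]
    - [0, 0, -25]
    - [0, 0, -15]
    - [0, 0, -10]
    - [0, 0, -8]
    - [0, 0, -4]
    - [0, 0, 0]
    - [0, 0, 0]
  spin: [0, 0, 0, 0, 0, 0, 0, 0, 0, 0, 0]

```text
time: 49.35
tool_pos: [0.686, 0.1677, 0.2056]
tool_rot: [3.141, 0.001, 3.089]
contact_force: [0.1, -0.0, -0.2]
opening: 0.0437
grip_force: 20.0
```

arm_command:
  xyz:
    - [0, 0, -0.5]
    - [0, 0, 0]
    - [0, 0, 0]
  spin: [0, 0, 0]

```text
time: 49.65
tool_pos: [0.6858, 0.1677, 0.2046]
tool_rot: [3.141, 0.001, 3.089]
contact_force: [-0.2, -0.8, 0.2]
opening: 0.0435
grip_force: 20.0
```

arm_command:
  xyz:
    - [0, 0, -3]
    - [0, 0, -1.5]
    - [0, 0, 0]
    - [0, 0, 0]
  spin: [0, 0, 0, 0]

```text
time: 50.05
tool_pos: [0.6857, 0.1676, 0.1996]
tool_rot: [3.142, -0.0, 3.089]
contact_force: [-0.3, -0.2, -1.2]
opening: 0.0429
grip_force: 20.0
```

arm_command:
  xyz:
    - [0, 0, -1]
    - [0, 0, -0.3]
    - [0, 0, 0]
  spin: [0, 0, 0]

```text
time: 50.35
tool_pos: [0.6858, 0.1676, 0.1988]
tool_rot: [3.141, 0.001, 3.089]
contact_force: [-1.0, -0.2, 1.6]
opening: 0.0435
grip_force: 20.0
```

arm_command:
  xyz:
    - [0, 0, 0]
    - [0, 0, 0]
    - [0, 0, 0]
    - [0, 0, 0]
    - [0, 0, 5]
    - [0, 0, 20]
    - [0, 0, 30]
    - [0, 0, 35]
    - [0, 0, 35]
    - [0, 0, 35]
    - [0, 0, 35]
    - [0, 0, 35]
    - [0, 0, 30]
    - [0, 0, 0]
  spin: [0, 0, 0, 0, 0, 0, 0, 0, 0, 0, 0, 0, 0, 0]
  jaw: 1

```text
time: 51.75
tool_pos: [0.6854, 0.1676, 0.4648]
tool_rot: [3.14, 0.01, 3.089]
contact_force: [0.1, 0.0, 1.3]
opening: 0.0918
grip_force: 0.0
```

arm_command:
  xyz:
    - [-28, 14, 0]
    - [-28, 14, 0]
    - [-28, 14, 0]
    - [-28, 14, 0]
    - [-28, 14, 0]
    - [-28, 14, 0]
    - [-28, 14, 0]
    - [-28, 14, 0]
    - [-28, 14, 0]
    - [-28, 14, 0]
    - [0, 0, 0]
    - [0, 0, 0]
  spin: [0, 0, 0, 0, 0, 0, 0, 0, 0, 0, 0, 0]

```text
time: 52.95
tool_pos: [0.4054, 0.3078, 0.4584]
tool_rot: [-3.141, 0.0, 3.09]
contact_force: [-0.0, -0.5, 0.5]
opening: 0.0917
grip_force: 0.0
```

```bash
python3 top.py z top scene| grep -E "^\[| 0.026| 0.0365| 0.055| 0.24| 0.105|0.145"; python3 maul.py | grep -E "top|scene"; python3 -c "
import cv2,numpy as np
a=cv2.imread('pics/topz.png')[60:330,140:520];b=cv2.imread('pics/scenez.png')[110:320,80:420]
a=cv2.resize(a,(400,284));b=cv2.resize(b,(400,247))
a=np.pad(a,((0,0),(0,0),(0,0)));b=np.pad(b,((0,37),(0,0),(0,0)));cv2.imwrite('pics/fin.png',cv2.resize(np.vstack([a,b[:247]]),(600,796))[:600] if 0 else np.hstack([a,b]))"
```

```text
[0.4054 0.3078 0.4584] [-3.1414e+00  3.0000e-04  3.0902e+00]
top 0.026 px [354. 200.] 3526 c [ 584.7 -174.6] sz [199.5 140.3] a 85.7 z 29.4
top 0.026 px [280. 196.] 433 c [592.   2.] sz [54.1 53. ] a 88.0 z 31.7
top 0.0365 px [280. 126.] 81 c [763.8  -1.4] sz [76.9 29.9] a 89.8 z 45.1
top 0.0365 px [211. 161.] 65 c [678.7 164. ] sz [24.3 43.1] a 39.9 z 43.6
top 0.0365 px [355. 199.] 1063 c [ 585.2 -175. ] sz [120.8  60.5] a 85.8 z 41.5
top 0.0365 px [417. 207.] 85 c [ 565.3 -317.3] sz [60.  25.2] a 21.7 z 44.4
top 0.0365 px [120. 220.] 90 c [538.5 368.6] sz [18.3 31.6] a 78.8 z 51.7
top 0.0365 px [394. 270.] 69 c [ 417.7 -253.4] sz [40.7 21.2] a 6.3 z 43.1
top 0.0365 px [197. 311.] 139 c [333.4 189.5] sz [40.2 25.3] a 35.5 z 41.9
top 0.055 px [206. 154.] 235 c [686.1 170. ] sz [38.  39.1] a 1.2 z 62.0
top 0.055 px [210. 202.] 80 c [574.4 161.3] sz [ 45.2 104.7] a 28.0 z 64.6
top 0.055 px [420. 204.] 82 c [ 564.8 -317.5] sz [57.7 24.1] a 23.1 z 62.7
top 0.055 px [112. 218.] 88 c [539.7 380.6] sz [22.3 33.7] a 76.5 z 60.3
top 0.055 px [170. 238.] 202 c [498.5 255.5] sz [53.6 37.9] a 49
[... 3237 characters left out ...]
.7] zmin 20.2
top 0.09 416 circ [ 571.2 -332.3] R 21.0 rect [ 569.8 -329.1] [54.7 43.5] zmin 90.1
top 0.165 89 circ [ 572.3 -334.8] R 14.4 rect [ 569.3 -327.7] [29.5 14.9] zmin 165.5
top 0.242 158 circ [ 572.  -334.1] R 9.0 rect [ 571.7 -334.2] [23.9 24.4] zmin 242.0
scene 0.01 1397 circ [ 580.6 -339. ] R 21.7 rect [ 584.8 -339.1] [61.3 43.2] zmin 10.0
scene 0.02 413 circ [ 573.9 -338.4] R 29.3 rect [ 588.4 -339.5] [61.3 35.9] zmin 20.3
scene 0.09 490 circ [ 578.1 -338.8] R 19.6 rect [ 583.  -339.2] [54.7 39.4] zmin 90.0
scene 0.165 151 circ [ 574.4 -338.6] R 13.1 rect [ 581.4 -339. ] [28.9 15.8] zmin 165.0
scene 0.242 81 circ [ 574.7 -338.2] R 9.2 rect [ 574.4 -338.3] [22.6 26.3] zmin 242.2
```

View pics/fin.png

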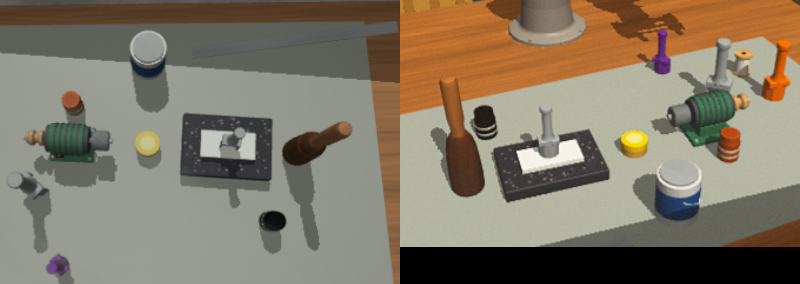

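In the final picture everything is placed and standing: punch on the board on the stone at (235,140), maul at (315,145), wax at (148,143) and brown jar at (72,102) in the left half. The bystanders have not moved.

```bash
python3 -c "
from cell import *
print(hand_in())"
```

```text
the job is handed in; nothing more can be done
None
```

The bench is set out as asked and handed in at about 53 s; I took the wax tin's "midway" from the burnisher's full length (its felt-drum end), not its base plate.

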